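Set and load the telescoping sensor bar

TASK

Get the telescoping sensor bar ready for the next job: press its orange spring button down and slide the bar until the button pops up in the hole beside the white tag. With the bar locked there, pull every red blank plug out of the head and put it in the grey tray, and push every blue sensor plug fully into the head's sockets, one to a socket. Then press the button again, slide the loaded bar until the button pops up in the hole beside the yellow tag, and leave it locked there with the plugs fully in and the red screwdriver, the tan tape roll and the round steel block in front undisturbed.

Things in the scene. Friction and masses are not known exactly. Their poses are not given: they have to be found in the camera images.
- stand: the fixed stand: grey base plate 96 x 190 mm, 8 mm thick, with a square aluminium outer tube 44 mm wide on it that runs along the stand's y axis; the tube's top is 48 mm above the bench. Origin on the bench, under the tube's axis. The tube's top wall has four square holes 28 mm wide at y = +60, +20, -20 and -60 mm, joined by a slot 18 mm wide. The inner tube slides in it and comes out at the -y end, where it carries the head
- bar (a joint): how far the inner tube with head and button is drawn out, m: 0 (at the start) with the button in the hole at the stand's y = +60 mm; 0.040, 0.080 and 0.120 at the next three holes. It moves along the stand's -y as it grows. It slides with about 1 N of friction, but only while the button is down; it has stops just beyond the first and last holes
- button (a joint): how far the orange button is pressed down, m: 0 up (locked in a hole), 0.010 fully down. A spring pushes it up with 2 N at the top, 7 N at the bottom. Its square shoulder, 24 mm wide, fills a hole when it is up; pressed 7 mm or more it is below the tube's wall and the bar can slide. Let go between two holes it stays caught at about 0.006 under the wall, and pops up by itself over the next hole, with 2 mm of play either way
- button_grip (a point): centre of the orange cap of the button: cap 22 (x) x 26 (y) x 22 mm high, on a narrower stem; x, y as the stand's. This point is 37 mm above the tube's top (85 mm above the bench) when the button is up and 27 mm above it when fully down; the cap's top is 11 mm higher. The cap can be gripped, pressed down and moved along the tube together with the bar
- tag_white: white flat tag 28 x 26 x 5 mm, fixed on the base plate beside a hole: its y along the stand equals the hole's, its x is 43 mm towards the stand's -x. Axes as the stand's. Origin at the centre of its underside. The bar must be locked here for loading
- tag_yellow: yellow flat tag, as the white one, beside another hole: the bar must be locked here at the end
- tag_black: black flat tag, as the white one, beside the remaining hole, which is not used. No tag stands beside the hole at y = +60 mm where the button is at the start
- socket1 (a point): centre of the mouth of a rectangular socket in the top of the grey head on the bar's end; the head's top is 36 mm above the bench, the head is 216 mm long (x) and 64 mm wide (y). Socket 52 (x) x 34 (y) mm, 15 mm deep, long side along x (the head's long axis, which runs square to the bar), z up. It moves with the bar. A plug pushed fully in stands on the socket floor and has its centre 10 mm above this point
- socket2 (a point): centre of the mouth of a rectangular socket in the top of the grey head on the bar's end; the head's top is 36 mm above the bench, the head is 216 mm long (x) and 64 mm wide (y). Socket 52 (x) x 34 (y) mm, 15 mm deep, long side along x (the head's long axis, which runs square to the bar), z up. It moves with the bar. A plug pushed fully in stands on the socket floor and has its centre 10 mm above this point
- socket3 (a point): centre of the mouth of a rectangular socket in the top of the grey head on the bar's end; the head's top is 36 mm above the bench, the head is 216 mm long (x) and 64 mm wide (y). Socket 52 (x) x 34 (y) mm, 15 mm deep, long side along x (the head's long axis, which runs square to the bar), z up. It moves with the bar. A plug pushed fully in stands on the socket floor and has its centre 10 mm above this point
- plug_a_mid (a point): a blue sensor plug, loose, standing upright on its foot on the bench at the start. This point is its centre, 25 mm above its underside (whole height 50 mm). Lower part: black foot 48 x 30 mm, 16 mm high; upper part: blue block 60 (x) x 40 (y) x 34 mm high, which overhangs the foot. x is its long axis; turned half round it fits as well. Mass about 0.16 kg. May be absent
- plug_b_mid (a point): a blue sensor plug, loose, standing upright on its foot on the bench at the start. This point is its centre, 25 mm above its underside (whole height 50 mm). Lower part: black foot 48 x 30 mm, 16 mm high; upper part: blue block 60 (x) x 40 (y) x 34 mm high, which overhangs the foot. x is its long axis; turned half round it fits as well. Mass about 0.16 kg. May be absent
- plug_c_mid (a point): a blue sensor plug, loose, standing upright on its foot on the bench at the start. This point is its centre, 25 mm above its underside (whole height 50 mm). Lower part: black foot 48 x 30 mm, 16 mm high; upper part: blue block 60 (x) x 40 (y) x 34 mm high, which overhangs the foot. x is its long axis; turned half round it fits as well. Mass about 0.16 kg. May be absent
- blank_a_mid (a point): a red blank plug, of the same shape and size as the blue sensor plugs (foot 48 x 30 x 16 mm high, block 60 (x) x 40 (y) x 34 mm high, whole height 50 mm), at the start seated in a socket of the head with its foot on the socket floor and the underside of its red block 1 mm above the head. This point is its centre, 25 mm above its underside; it is 10 mm above the head's top when seated. It pulls straight up without a catch. May be absent
- blank_b_mid (a point): a red blank plug, of the same shape and size as the blue sensor plugs (foot 48 x 30 x 16 mm high, block 60 (x) x 40 (y) x 34 mm high, whole height 50 mm), at the start seated in a socket of the head with its foot on the socket floor and the underside of its red block 1 mm above the head. This point is its centre, 25 mm above its underside; it is 10 mm above the head's top when seated. It pulls straight up without a catch. May be absent
- tray: open grey tray, fixed, 200 (x) x 120 (y) x 20 mm high, walls and floor 4 mm; origin under its centre, on the bench. Roomy enough for two blanks
- screwdriver: a bystander that must be left where it is: red-handled screwdriver 192 mm long lying behind the stand; origin under its middle
- tape_roll: a bystander that must be left where it is: roll of tan tape, 96 mm across and 25 mm high, lying behind the stand; origin under its middle
- test_block: a bystander that must be left where it is: round flat steel test block, 64 mm across and 12 mm high, lying in front of the stand; origin under its middle
There are look-alikes about, which are no part of the job. Leave any green look-alike of the part that bears blank_a_mid alone.

How it is judged (in metres and radians):
On the way, in this order (a step that is already met when the one before it is completed fails the run):
1. the bar is locked with its button up in the hole beside the white tag (y of button_grip in the frame of tag_white between -0.007 and 0.007 m and value of joint button below 0.003 m), for 0.2 s.
2. with the bar locked at the white tag, every red blank is in the tray and every blue plug is fully in a socket (all of step 1 and ((horizontal distance between plug_a_mid and socket1 below 0.007 m and z of plug_a_mid in the frame of socket1 below 0.0135 m) or (horizontal distance between plug_a_mid and socket2 below 0.007 m and z of plug_a_mid in the frame of socket2 below 0.0135 m) or (horizontal distance between plug_a_mid and socket3 below 0.007 m and z of plug_a_mid in the frame of socket3 below 0.0135 m)) and ((horizontal distance between plug_b_mid and socket1 below 0.007 m and z of plug_b_mid in the frame of socket1 below 0.0135 m) or (horizontal distance between plug_b_mid and socket2 below 0.007 m and z of plug_b_mid in the frame of socket2 below 0.0135 m) or (horizontal distance between plug_b_mid and socket3 below 0.007 m and z of plug_b_mid in the frame of socket3 below 0.0135 m)) and ((horizontal distance between plug_c_mid and socket1 below 0.007 m and z of plug_c_mid in the frame of socket1 below 0.0135 m) or (horizontal distance between plug_c_mid and socket2 below 0.007 m and z of plug_c_mid in the frame of socket2 below 0.0135 m) or (horizontal distance between plug_c_mid and socket3 below 0.007 m and z of plug_c_mid in the frame of socket3 below 0.0135 m)) and x of blank_a_mid in the frame of tray between -0.095 and 0.095 m and y of blank_a_mid in the frame of tray between -0.055 and 0.055 m and height (world z) of each of blank_a_mid, blank_b_mid below 0.04 m and x of blank_b_mid in the frame of tray between -0.095 and 0.095 m and y of blank_b_mid in the frame of tray between -0.055 and 0.055 m), for 0.2 s.
3. the loaded bar is locked with its button up in the hole beside the yellow tag (y of button_grip in the frame of tag_yellow between -0.007 and 0.007 m and value of joint button below 0.003 m and ((horizontal distance between plug_a_mid and socket1 below 0.007 m and z of plug_a_mid in the frame of socket1 below 0.0135 m) or (horizontal distance between plug_a_mid and socket2 below 0.007 m and z of plug_a_mid in the frame of socket2 below 0.0135 m) or (horizontal distance between plug_a_mid and socket3 below 0.007 m and z of plug_a_mid in the frame of socket3 below 0.0135 m)) and ((horizontal distance between plug_b_mid and socket1 below 0.007 m and z of plug_b_mid in the frame of socket1 below 0.0135 m) or (horizontal distance between plug_b_mid and socket2 below 0.007 m and z of plug_b_mid in the frame of socket2 below 0.0135 m) or (horizontal distance between plug_b_mid and socket3 below 0.007 m and z of plug_b_mid in the frame of socket3 below 0.0135 m)) and ((horizontal distance between plug_c_mid and socket1 below 0.007 m and z of plug_c_mid in the frame of socket1 below 0.0135 m) or (horizontal distance between plug_c_mid and socket2 below 0.007 m and z of plug_c_mid in the frame of socket2 below 0.0135 m) or (horizontal distance between plug_c_mid and socket3 below 0.007 m and z of plug_c_mid in the frame of socket3 below 0.0135 m)) and x of blank_a_mid in the frame of tray between -0.095 and 0.095 m and y of blank_a_mid in the frame of tray between -0.055 and 0.055 m and height (world z) of each of blank_a_mid, blank_b_mid below 0.04 m and x of blank_b_mid in the frame of tray between -0.095 and 0.095 m and y of blank_b_mid in the frame of tray between -0.055 and 0.055 m), for 0.2 s.
At the end, for the whole second after the job is handed in: Button up (under 3 mm down) in the hole beside the yellow tag (within 7 mm along the bar); every blue plug present fully in a socket (centre within 7 mm of the socket's from above, at most 3.5 mm short of home); every red blank present down on the floor of the tray (all of step 3 and velocity of joint bar below 0.01 m/s); the robot touches nothing.
It fails at once if the screwdriver is moved by more than 30 mm (distance of screwdriver from where it was at the start of the episode above 0.03 m).
It fails at once if the tape roll is moved by more than 30 mm (distance of tape_roll from where it was at the start of the episode above 0.03 m).
It fails at once if the test block is moved by more than 30 mm (distance of test_block from where it was at the start of the episode above 0.03 m).
Of plug_a, plug_b, plug_c only 2 to 3 are there at a start; the rules pass over those that are not, and their reading is None.
Of blank_a, blank_b only 1 to 2 are there at a start; the rules pass over those that are not, and their reading is None.
At some moment in a run one of plug_a, plug_b, plug_c may be knocked a few centimetres aside while the robot is not near it.
Once in a run the grip may slacken for a moment while it holds something.
It also fails if it takes over 210 s, if anything falls off the work surface, if the arm or the gripper's body presses on something with over 40 N, if the wrist force passes 120 N, or if a joint passes its speed limit or range.

ROBOT

A 6-joint arm with a two-finger parallel gripper is mounted at the origin on a cart in front of the work surface, level with it; the furniture and walls round the work are solid. World frame = base frame: x ahead of the robot, y to its left, z up, the work surface at z = 0. Lengths are in mm, angles in rad, forces in N, time in s.
With the tool pointing down it reaches from about 350 to 975 mm from the base axis. Payload 7.1 kg.
Tool frame: the origin (TCP) lies at the very end of the fingers, on their centre line; the grasp point (between the pads) lies tcp_to_grasp behind it (tcp_to_grasp is the distance from the TCP to the grasp point, in mm); z points along the fingers, x is the direction in which the jaws open and shut, and the axes are right-handed (so a half turn about z gives the same grasp; the last joint's range is limited). The gripper opens to 88 mm and grips with 3 to 60 N. Pads are 20 mm wide; open, the fingers measure 115 mm over their backs; the gripper's body (75 mm by 178 mm) begins 61 mm behind the grasp point.
Start: joints at [1.236, 0.423, 1.63, -0, 1.089, -0.019], TCP at [194.079, 594.086, 184.275] pointing down, gripper open.
Joint ranges: [-3, 3], [-0.9, 2.11], [0.09, 2.58], [-1.31, 4.45], [0.11, 2.69], [-2.54, 2.54]. Speed limits (rad/s): [2.39, 2.39, 3.01, 3.14, 3.14, 3.14].

INTERFACE

Orientations are given as a rotation vector (axis times angle).
In Python, from workcell import get_obs, get_image, close_job, recognise, mark_of, tcp_to_grasp gives the robot as it stands. The module is installed in compiled form; this text tells all that it offers.
- The arm moves only by the tool move_arm, never from a script. Its argument "motion" is a list of rows, each a list of 7 numbers: the shift along the world's x, y, z in mm, then the turn, a rotation vector about the world's x, y, z in rad, then the finger opening in mm, from 0 to 87.8. A call has 1 to 5 rows; each row is the pose to reach, as a shift and turn from the pose commanded when the call began; what a row does not reach only later rows make up. A row lasts 1/12 s, in which the tool goes at most 41.7 mm and 7.16 degrees, less where a joint would pass 70% of its speed; a pose out of reach is approached as far as the arm can. A call with a gripper value outside its range is refused whole. The fingers move at their own pace and stop on an object; the grip force is fixed at half the most. Time passes only in rows, so rows that repeat a pose let the fingers close. It gives the time, the measured TCP pose, the force and the opening at its end, in the units of the state.
- get_obs(): the state, without advancing time (a new reading comes with each control period).
- get_image(name): name is "scene" or "top" or "wrist"; returns a dict with "color" (480x640x3 uint8, red, green, blue), "mtx" (3x3 intrinsics, pixels), "k1" (the pictures are not rectified: a ray, as slopes to the right and down, at radius r is drawn at 1 + k1 r^2 times it, then the intrinsics apply), "camera_from_world" (4x4, takes a point from world to camera coordinates). Camera axes: x right, y up, looking along -z (the intrinsics and any distortion apply to the point x, -y, -z); pixel columns grow to the right and rows downward; lengths in mm; the calibration is good to about 2 mm. A picture is of the moment at which its call begins. There is no depth.
- close_job(): hands the job in, once; it reports no verdict.
Trained networks look in a picture, given as the dict that the camera call returned (one of the last four; its "shot" number tells which), for a name from the list of things; names that differ only in an ending like _2 or _b are one class to them, and where a whole thing is asked for, a point or a joint stands for the part that bears it (a point fixed in the world has none). Each returns a list of dicts, best first, with "p" (0 to 1); they miss things now and then, are a little off and sometimes report something else, mostly with a low value. They report only what shows in the picture. A call takes as long as a camera call. They do not tell look-alikes from the thing itself.
- recognise(picture, label): "bbox" ([centre column, centre row, width, height] in pixels, round what is visible of it).
- mark_of(picture, label): "location" ([row, column] in pixels: a listed point, or the origin of a listed thing).
The state is a dict: "t": time; "qpos": joint angles; "qvel": joint speeds; "joint_torque": joint torques, N m; "ee_pos": TCP position; "orientation": TCP orientation; "ft_force": force on the tool from outside, world axes, zero at the start; "moment": the same for the moment, N m; "width": finger opening in mm.
Only numpy, scipy, OpenCV 4.12 (cv2) and the standard library are available. Lean on these libraries where they do the work, as an engineer would, in place of code of your own. Each camera call takes 0.05 s, during which the arm holds its last target. There are 200 camera calls.

## Working session

There is one attempt and no reset: what is moved stays moved. The work goes in short steps, Python scripts to look and compute and a tool call to move; the robot and the scene stay as the last step left them, time stands still between calls to the robot, and variables do not carry over. Pictures are saved under pics/ and viewed, about 12 in all and at most 16, crops included, and the job is handed in when it is done.

Besides the shell and the picture viewer there is one more tool, called after ">>>" as name(argument=value, ...), one argument or row to a line, values as JSON. move_arm: Moves the arm, as the interface text tells. Its arguments: {"type":"object","properties":{"motion":{"type":"array"}},"required":["motion"]}

```bash
mkdir -p pics; cat > h.py <<'E'
import numpy as np, cv2
from workcell import *
def px2w(im,row,col,z):
    K=np.array(im["mtx"]);T=np.array(im["camera_from_world"]);k=im["k1"]
    d=np.array([(col-K[0,2])/K[0,0],(row-K[1,2])/K[1,1]])
    u=d.copy()
    for _ in range(20): u=d/(1+k*(u@u))
    ray=T[:3,:3].T@np.array([u[0],-u[1],-1.]); c=-T[:3,:3].T@T[:3,3]
    return c+ray*(z-c[2])/ray[2]
def w2px(im,p):
    K=np.array(im["mtx"]);T=np.array(im["camera_from_world"]);q=T[:3,:3]@np.array(p)+T[:3,3]
    u=np.array([q[0],-q[1]])/-q[2];u=u*(1+im["k1"]*(u@u))
    return K[0,0]*u[0]+K[0,2],K[1,1]*u[1]+K[1,2]
def save(im,n,crop=None,s=1):
    c=im["color"]
    if crop: c=c[crop[1]:crop[3],crop[0]:crop[2]]
    c=cv2.resize(c,None,fx=s,fy=s,interpolation=cv2.INTER_CUBIC)
    cv2.imwrite(f"pics/{n}.png",c[:,:,::-1])
E
cat > a.py <<'E'
from h import *
Z=dict(stand=0,button_grip=85,tag_white=13,tag_yellow=13,tag_black=13,socket1=36,plug_a_mid=25,blank_a_mid=46,tray=0,screwdriver=0,tape_roll=0,test_block=0)
o=get_obs();print(o["t"],o["ee_pos"],o["orientation"],o["width"],o["ft_force"],tcp_to_grasp)
for n in("top","scene"):
    im=get_image(n);save(im,n+"0")
    print(n,np.linalg.inv(np.array(im["camera_from_world"]))[:3,3].round())
    for l,z in Z.items():
        print(l,[(round(d["p"],2),np.round(d["location"]).tolist(),px2w(im,*d["location"],z)[:2].round(1).tolist()) for d in mark_of(im,l)[:7]])
E
python3 a.py
```

```text
0.0 [193.90326009 593.52291597 183.51986444] [ 2.54244442e+00  1.84393195e+00 -1.98145010e-03] 87.69004546685402 [ 0.22605273 -0.71051386 -1.08112674] 18.700000000000003
top [ 482.    8. 1429.]
stand [(0.94, [250.0, 284.0], [566.0, 89.7])]
button_grip [(0.63, [252.0, 260.0], [553.7, 150.3])]
tag_white [(0.65, [265.0, 292.0], [520.9, 64.8]), (0.29, [295.0, 429.0], [440.7, -335.5])]
tag_yellow [(0.67, [267.0, 282.0], [514.9, 92.8]), (0.28, [250.0, 262.0], [561.7, 154.8])]
tag_black [(0.57, [267.0, 304.0], [516.0, 30.0])]
socket1 [(0.81, [274.0, 330.0], [495.8, -44.4]), (0.81, [250.0, 332.0], [563.7, -49.8]), (0.63, [225.0, 330.0], [638.1, -43.3])]
plug_a_mid [(0.76, [255.0, 438.0], [555.8, -358.0])]
blank_a_mid [(0.83, [153.0, 303.0], [845.6, 39.5]), (0.69, [274.0, 332.0], [496.1, -49.8])]
tray [(0.97, [295.0, 199.0], [427.3, 335.2]), (0.62, [273.0, 332.0], [499.8, -51.3])]
screwdriver [(0.6, [178.0, 286.0], [780.6, 87.9])]
tape_roll [(0.79, [177.0, 344.0], [785.9, -83.7]), (0.67, [265.0, 292.0], [519.8, 63.9])]
test_block [(0.74, [304.0, 246.0], [403.0, 198.4])]
scene [-174. -405.  853.]
stand [(0.78, [267.0, 269.0], [562.7, 85.3]), (0.37, [223.0, 242.0], [669.6, 233.6])]
button_grip [(0.5, [232.0, 244.0], [561.0, 149.7])]
tag_white [(0.58, [282.0, 270.0], [509.3, 51.9])]
tag_yellow [(0.39, [274.0, 249.0], [507.0, 106.2])]
tag_black [(0.45, [283.0, 281.0], [518.4, 26.4])]
socket1 [(0.79, [271.0, 318.0], [573.1, -40.1]), (0.73, [254.0, 332.0], [640.3, -43.0])]
plug_a_mid [(0.89, [331.0, 446.0], [551.2, -348.6])]
blank_a_mid [(0.74, [197.0, 336.0], [834.0, 40.7]), (0.55, [292.0, 301.0], [489.9, -41.3])]
tray [(0.73, [266.0, 150.0], [426.7, 338.2]), (0.27, [221.0, 244.0], [677.0, 234.7])]
screwdriver [(0.85, [217.0, 309.0], [776.9, 91.7])]
tape_roll [(0.85, [234.0, 370.0], [789.8, -78.0])]
test_block [(0.68, [295.0, 183.0], [390.5, 207.5]), (0.58, [266.0, 269.0], [562.9, 85.7])]
```

```bash
python3 - <<'E'
from h import *
a=get_image("top");save(a,"top1",(160,120,480,340),2.5)
b=get_image("scene");save(b,"scene1",(120,150,520,400),2)
E
```

```text
(no output)
```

View pics/top1.png

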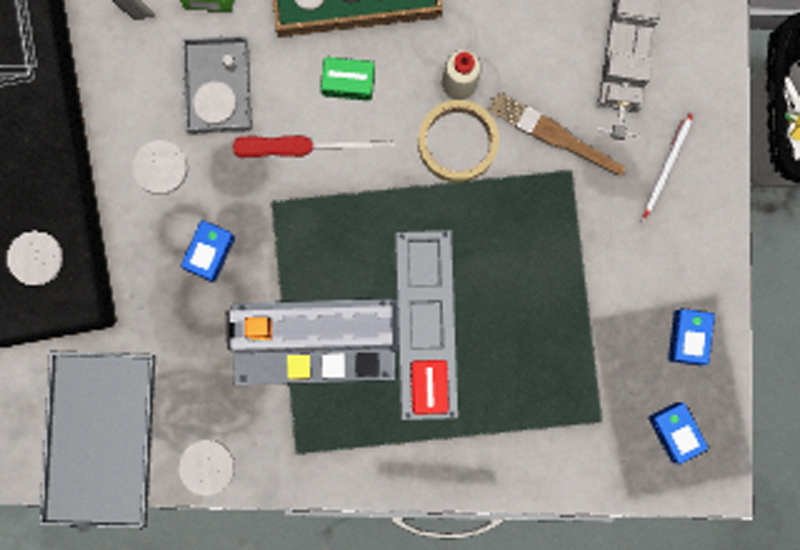

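View pics/scene1.png

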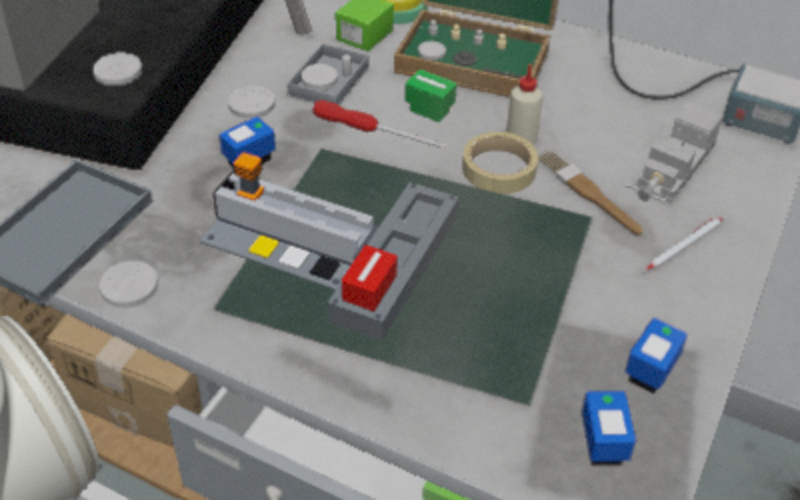

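The top crop (2.5x, offset 160,120) shows:
- Blue plugs at crop (208,250), (692,337) and (679,433), so all three are present.
- One red blank at (430,388), seated in the head.
- Orange button at (258,327).
- Tags in the order yellow (298,366), white (333,366), black (367,366), so white is bar 0.080 and yellow is bar 0.040.
- Tray at (98,437).

Look-alikes and bystanders:
- The green block at (348,77) stands in for the red blank and is left alone.
- Discs at (160,166) and (35,257) look like the test block, which is at (207,467) in front.
- The screwdriver handle at (272,146) is red too.

Next I'll get positions from colour.

```bash
cat > seg.py <<'E'
from h import *
R=dict(orange=((8,150,150),(18,255,255),96),yellow=((22,150,120),(32,255,255),13),blue=((102,150,60),(118,255,255),50),red=((174,150,120),(180,255,255),71),red0=((0,180,120),(4,255,255),71))
def seg(im,name,zz=None,mina=20):
    lo,hi,z=R[name]; z=zz or z
    m=cv2.inRange(cv2.cvtColor(im["color"],cv2.COLOR_RGB2HSV),lo,hi)
    m=cv2.morphologyEx(m,cv2.MORPH_CLOSE,np.ones((7,7)))
    out=[]
    for c in cv2.findContours(m,cv2.RETR_EXTERNAL,cv2.CHAIN_APPROX_NONE)[0]:
        if cv2.contourArea(c)<mina: continue
        w=np.array([px2w(im,p[0][1],p[0][0],z)[:2] for p in c],np.float32)
        (cx,cy),(a,b),t=cv2.minAreaRect(w)
        if b>a: a,b,t=b,a,t-90
        out.append((round(cx,1),round(cy,1),round(a),round(b),round((t+90)%180-90,1)))
    return out
E
python3 - <<'E'
from seg import *
im=get_image("top")
for n in R: print(n,seg(im,n))
# stand direction from head sockets
print(np.array([px2w(im,*d["location"],36)[:2] for d in mark_of(im,"socket1")]).round(1))
b=recognise(im,"button_grip");print(b[:2])
E
```

```text
orange [(555.2, 142.3, 28, 22, -89.0)]
yellow [(516.8, 102.7, 23, 23, -89.0), (810.6, -487.9, 39, 29, 23.5), (1017.7, 462.7, 34, 15, 2.5), (1079.1, 215.4, 80, 79, 27.5)]
blue [(447.9, -331.1, 61, 43, 27.1), (556.9, -347.1, 61, 45, -7.5), (646.0, 207.7, 60, 43, -22.6)]
red []
red0 [(495.6, -48.5, 56, 36, 0.8), (763.4, 133.2, 85, 20, -89.0), (811.6, -478.9, 20, 11, -0.9), (866.0, -82.1, 21, 17, 0.7)]
[[570.6 -48.3]
 [492.8 -48.2]
 [633.6 -52.1]]
[{'bbox': [262.1, 249.9, 8.5, 11.6], 'p': 0.63}, {'bbox': [281.2, 269.1, 5.9, 12.5], 'p': 0.25}]
```

>>> move_arm(
  motion=[
    [24,-32,8,0,0,0.1,87],
    [48,-64,16,0,0,0.2,87],
    [72,-96,24,0,0,0.316,87],
    [96,-128,32,0,0,0.316,87],
    [120,-160,40,0,0,0.316,87],
  ],
)

```text
t: 1.97
ee_pos: [314.7, 432.6, 224.7]
orientation: [2.22, 2.223, 0.0]
ft_force: [1.0, 0.1, 0.2]
width: 87.0
```

>>> move_arm(
  motion=[
    [24,-32,8,0,0,0,87],
    [48,-64,16,0,0,0,87],
    [72,-96,24,0,0,0,87],
    [96,-128,32,0,0,0,87],
    [120,-160,40,0,0,0,87],
  ],
)

```text
t: 2.38
ee_pos: [434.9, 272.4, 265.0]
orientation: [2.221, 2.222, 0.001]
ft_force: [-0.5, 1.1, -0.3]
width: 87.0
```

>>> move_arm(
  motion=[
    [24,-32,8,0,0,0,87],
    [48,-64,16,0,0,0,87],
    [72,-96,24,0,0,0,87],
    [96,-128,32,0,0,0,87],
    [120,-160,36,0,0,0,87],
  ],
)

```text
t: 2.8
ee_pos: [555.4, 112.3, 301.6]
orientation: [2.221, 2.221, 0.002]
ft_force: [0.2, 1.1, 0.8]
width: 87.0
```

```bash
cat > w.py <<'E'
import sys
from seg import *
o=get_obs();print(o["t"],o["ee_pos"].round(1),o["orientation"].round(3),round(o["width"],1),o["ft_force"].round(1))
im=get_image("wrist");save(im,sys.argv[1])
T=np.linalg.inv(np.array(im["camera_from_world"]));print("cam",T[:3,3].round(1),(-T[:3,2]).round(3),"up",T[:3,1].round(2))
for n in R: print(n,seg(im,n,mina=300))
for l,z in dict(button_grip=85,socket1=36,tag_white=13,tag_yellow=13,tag_black=13,tray=0).items():
    print(l,[(round(d["p"],2),np.round(d["location"]).tolist(),px2w(im,*d["location"],z)[:2].round(1).tolist()) for d in mark_of(im,l)[:4]])
E
python3 w.py w0
```

```text
2.8 [555.4 112.3 301.6] [2.221e+00 2.221e+00 2.000e-03] 87.0 [0.2 1.1 0.8]
cam [488.3 112.4 502.6] [ 0.246  0.001 -0.969] up [-0.97  0.   -0.25]
orange [(552.8, 145.7, 28, 25, 3.4)]
yellow [(800.4, 458.6, 113, 37, 2.7), (515.9, 104.1, 27, 25, 3.5)]
blue [(642.8, 208.0, 63, 46, -22.5)]
red []
red0 [(494.4, -45.6, 59, 41, 2.9)]
button_grip [(0.56, [202.0, 353.0], [556.2, 146.3]), (0.53, [164.0, 248.0], [517.2, 39.8])]
socket1 [(0.93, [262.0, 197.0], [637.1, -35.5]), (0.79, [207.0, 183.0], [570.3, -47.0])]
tag_white [(0.81, [159.0, 275.0], [517.2, 59.9])]
tag_yellow [(0.79, [158.0, 314.0], [515.7, 104.8]), (0.43, [202.0, 185.0], [567.8, -51.9]), (0.31, [145.0, 174.0], [499.7, -59.7])]
tag_black [(0.63, [203.0, 355.0], [568.7, 154.7]), (0.58, [161.0, 247.0], [519.2, 26.3])]
tray [(0.79, [84.0, 510.0], [429.1, 336.1])]
```

View pics/w0.png

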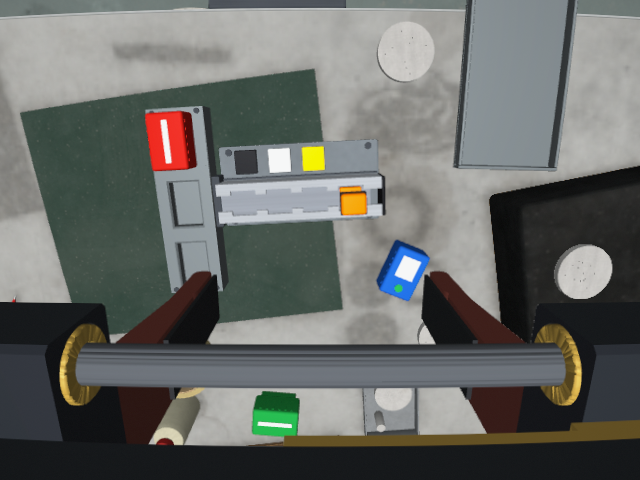

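The wrist view shows the stand turned about +3° (yellow tag px 314,158; black 247,161), with the button at px (353,202), about (556,146). The tag positions agree with this: yellow tag plus the known offsets gives (556.8,146.3). The red blank is at px (170,140), with two empty sockets at (187,203) and (195,262). I'll go for the button.

>>> move_arm(
  motion=[
    [0,10,-38,0,0,0.05,60],
    [1,20,-76,0,0,0.05,60],
    [1,34,-114,0,0,0.05,60],
    [1,34,-154,0,0,0.05,60],
    [1,34,-190,0,0,0.05,60],
  ],
)

```text
t: 3.57
ee_pos: [553.6, 150.1, 108.4]
orientation: [-2.161, -2.28, 0.0]
ft_force: [-0.1, -0.3, -0.3]
width: 60.7
```

>>> move_arm(
  motion=[
    [0,0,-20,0,0,0,60],
    [0,0,-36,0,0,0,60],
    [0,0,-46,0,0,0,60],
    [0,0,-46,0,0,0,60],
  ],
)

```text
t: 3.9
ee_pos: [553.0, 148.8, 62.3]
orientation: [-2.161, -2.277, 0.005]
ft_force: [1.0, -1.0, -1.3]
width: 59.7
```

>>> move_arm(
  motion=[
    [0,0,0,0,0,0,15],
    [0,0,0,0,0,0,15],
    [0,0,0,0,0,0,15],
    [0,0,0,0,0,0,15],
    [0,0,0,0,0,0,15],
  ],
)

```text
t: 4.32
ee_pos: [555.6, 148.2, 65.2]
orientation: [2.164, 2.276, 0.002]
ft_force: [-0.2, -0.3, 0.7]
width: 30.5
```

>>> move_arm(
  motion=[
    [0,0,0,0,0,0,15],
    [0,0,0,0,0,0,15],
  ],
)

```text
t: 4.48
ee_pos: [555.3, 148.1, 64.6]
orientation: [2.165, 2.276, 0.001]
ft_force: [-0.9, 1.0, 0.1]
width: 17.5
```

```bash
python3 - <<'E'
from h import *
a=get_image("scene");b=get_image("wrist")
i=cv2.resize(a["color"][180:330,180:360],None,fx=3,fy=3);j=cv2.resize(b["color"],(480,360))
h=np.zeros((450,540+480,3),np.uint8)
cv2.imwrite("pics/s2.png",cv2.resize(np.hstack([cv2.resize(i,(432,360)),j]),(800,315))[:,:,::-1]); print(get_obs()["width"],get_obs()["ee_pos"])
E
```

```text
15.342692056543976 [555.1309459  148.02824721  64.3821019 ]
```

View pics/s2.png

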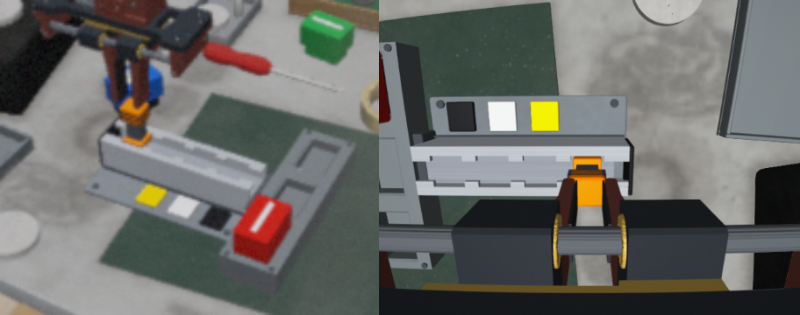

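```bash
python3 - <<'E'
from h import *
b=get_image("wrist");a=get_image("scene")
for n,p in dict(tip=(555.1,148,64.4),captop=(556.5,146,96),shoulder=(556.5,146,48)).items(): print(n,np.round(w2px(b,p)),np.round(w2px(a,p)))
c=cv2.resize(b["color"][180:330,260:440],(400*9//10*1+40,333));
i=cv2.resize(b["color"][200:320,290:400],(440,480),interpolation=cv2.INTER_CUBIC);j=cv2.resize(a["color"][190:270,200:260],(360,480),interpolation=cv2.INTER_CUBIC)
cv2.imwrite("pics/s3.png",np.hstack([i,j])[:,:,::-1])
E
```

```text
tip [320. 268.] [244. 240.]
captop [315. 293.] [244. 229.]
shoulder [316. 261.] [245. 245.]
```

View pics/s3.png

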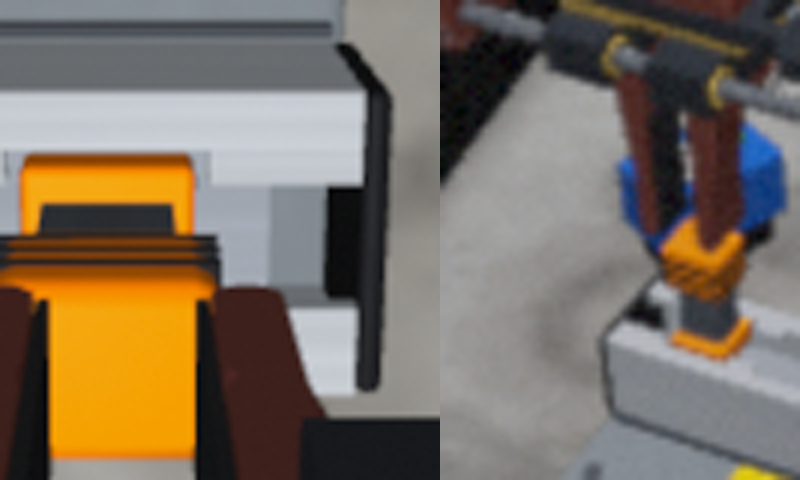

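>>> move_arm(
  motion=[
    [0,0,0,0,0,0,0],
    [0,0,0,0,0,0,0],
    [0,0,0,0,0,0,0],
    [0,0,0,0,0,0,0],
    [0,0,0,0,0,0,0],
  ],
)

```text
t: 5.1
ee_pos: [555.1, 148.1, 64.2]
orientation: [-2.165, -2.277, 0.0]
ft_force: [0.1, -0.2, 0.2]
width: 0.1
```

>>> move_arm(
  motion=[
    [0,0,0,0,0,0,0],
    [0,0,-2,0,0,0,0],
    [0,0,-4,0,0,0,0],
    [0,0,-4,0,0,0,0],
  ],
)

```text
t: 5.43
ee_pos: [554.8, 148.0, 59.8]
orientation: [-2.165, -2.276, 0.001]
ft_force: [0.8, -0.4, 0.4]
width: 0.5
```

```bash
python3 - <<'E'
from h import *
b=get_image("wrist");a=get_image("scene")
i=cv2.resize(b["color"][200:320,270:380],(440,480),interpolation=cv2.INTER_CUBIC);j=cv2.resize(a["color"][190:270,200:260],(360,480),interpolation=cv2.INTER_CUBIC)
cv2.imwrite("pics/s4.png",np.hstack([i,j])[:,:,::-1])
E
```

```text
(no output)
```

View pics/s4.png

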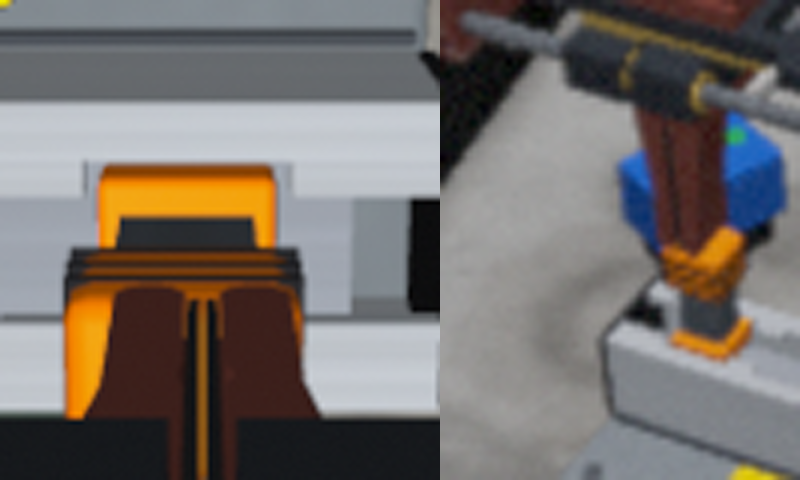

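The fingers closed to 0 and appear to overlap the cap, with no force reading. I'll lift out, then touch the cap from above with closed fingers to find out what is really solid.

>>> move_arm(
  motion=[
    [0,0,15,0,0,0,0],
    [0,0,30,0,0,0,0],
    [0,0,50,0,0,0,0],
    [0,0,50,0,0,0,0],
  ],
)

```text
t: 5.87
ee_pos: [557.4, 148.7, 113.5]
orientation: [2.163, 2.274, 0.007]
ft_force: [0.6, 0.8, 0.7]
width: 0.5
```

>>> move_arm(
  motion=[
    [1,-2,-4,0,0,0,0],
    [1,-2,-8,0,0,0,0],
    [1,-2,-12,0,0,0,0],
    [1,-2,-16,0,0,0,0],
    [1,-2,-16,0,0,0,0],
  ],
)

```text
t: 6.28
ee_pos: [554.8, 145.7, 92.3]
orientation: [-2.164, -2.275, 0.004]
ft_force: [-0.5, 0.6, -0.7]
width: 0.6
```

```bash
python3 - <<'E'
from h import *
o=get_obs();print(o["ee_pos"],o["width"],o["ft_force"])
b=get_image("wrist");a=get_image("scene")
i=cv2.resize(b["color"][200:320,270:380],(440,480),interpolation=cv2.INTER_CUBIC);j=cv2.resize(a["color"][190:270,200:260],(360,480),interpolation=cv2.INTER_CUBIC)
cv2.imwrite("pics/s5.png",np.hstack([i,j])[:,:,::-1])
E
```

```text
[554.7911149  145.72757781  92.27087516] 0.5985275198655349 [-0.53858404  0.57507692 -0.66586142]
```

View pics/s5.png

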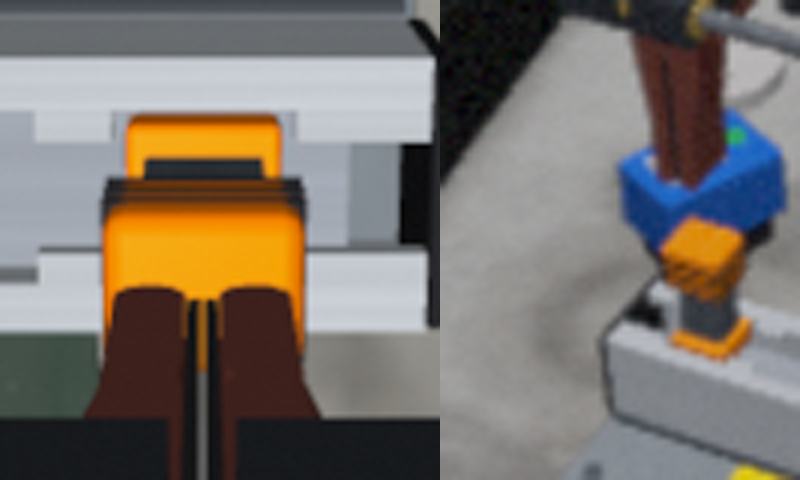

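In this view the fingertips are clearly well above the cap (tip at scene px ~241,221) although the TCP reads z=92, so the real tips sit about 30 mm higher than reported. Next I'll probe the contact height and triangulate the tip.

```bash
python3 - <<'E'
from h import *
a=get_image("scene")
for z in (92,110,120,125,130,135): print(z,np.round(w2px(a,(555,145.7,z)),1),np.round(w2px(a,(545,145.7,z)),1))
im=get_image("top");print(np.round(w2px(im,(555,145.7,92)),1),np.round(w2px(im,(555,145.7,125)),1))
E
```

```text
92 [243.5 231.2] [241.1 233.7]
110 [242.9 225.2] [240.5 227.6]
120 [242.6 221.7] [240.1 224.2]
125 [242.4 220. ] [239.9 222.5]
130 [242.2 218.3] [239.7 220.7]
135 [242.1 216.6] [239.6 219. ]
[261.9 251.1] [260.7 250.4]
```

>>> move_arm(
  motion=[
    [0,0,-15,0,0,0,0],
    [0,0,-30,0,0,0,0],
    [0,0,-30,0,0,0,0],
    [0,0,-33,0,0,0,0],
    [0,0,-33,0,0,0,0],
  ],
)

```text
t: 6.9
ee_pos: [556.2, 146.1, 61.4]
orientation: [2.165, 2.276, 0.0]
ft_force: [-0.3, 0.1, 0.4]
width: 0.5
```

>>> move_arm(
  motion=[
    [0,0,-2,0,0,0,0],
    [0,0,-4,0,0,0,0],
    [0,0,-4,0,0,0,0],
  ],
)

```text
t: 7.15
ee_pos: [556.6, 146.2, 57.7]
orientation: [2.164, 2.276, 0.002]
ft_force: [-0.1, -1.4, 1.7]
width: 0.3
```

>>> move_arm(
  motion=[
    [0,0,-2,0,0,0,0],
    [0,0,-4,0,0,0,0],
    [0,0,-4,0,0,0,0],
  ],
)

```text
t: 7.4
ee_pos: [556.6, 146.2, 53.4]
orientation: [2.164, 2.276, 0.001]
ft_force: [1.0, 0.7, 3.5]
width: 0.5
```

Contact starts at reported z≈57–58, where the cap's top (96) must be, so the real fingertips are ≈39 mm above the reported TCP. I'll use that offset from here and grip the cap lower.

>>> move_arm(
  motion=[
    [0,0,25,0,0,0,60],
    [0,0,25,0,0,0,60],
    [0,0,25,0,0,0,60],
    [0,0,25,0,0,0,60],
    [0,0,25,0,0,0,60],
  ],
)

```text
t: 7.82
ee_pos: [555.3, 145.9, 77.4]
orientation: [-2.164, -2.276, 0.002]
ft_force: [-0.1, 0.4, -0.7]
width: 30.0
```

>>> move_arm(
  motion=[
    [0,0,0,0,0,0,60],
    [0,0,-20,0,0,0,60],
    [0,0,-40,0,0,0,60],
    [0,0,-50,0,0,0,60],
    [0,0,-50,0,0,0,60],
  ],
)

```text
t: 8.23
ee_pos: [553.9, 145.6, 25.7]
orientation: [-2.163, -2.274, 0.007]
ft_force: [-0.1, 0.1, 0.4]
width: 59.4
```

>>> move_arm(
  motion=[
    [0,0,0,0,0,0,0],
    [0,0,0,0,0,0,0],
    [0,0,0,0,0,0,0],
    [0,0,0,0,0,0,0],
    [0,0,0,0,0,0,0],
  ],
)

```text
t: 8.65
ee_pos: [556.6, 146.2, 29.0]
orientation: [2.165, 2.276, 0.002]
ft_force: [-0.7, 0.2, 0.0]
width: 30.0
```

>>> move_arm(
  motion=[
    [0,0,0,0,0,0,0],
    [0,0,0,0,0,0,0],
    [0,0,0,0,0,0,0],
  ],
)

```text
t: 8.9
ee_pos: [556.5, 146.2, 28.6]
orientation: [2.165, 2.276, 0.001]
ft_force: [0.2, -0.7, 1.5]
width: 25.9
```

>>> move_arm(
  motion=[
    [0,0,-4,0,0,0,0],
    [0,0,-8,0,0,0,0],
    [0,0,-10,0,0,0,0],
    [0,0,-11,0,0,0,0],
    [0,0,-11,0,0,0,0],
  ],
)

```text
t: 9.32
ee_pos: [556.6, 146.3, 18.7]
orientation: [2.165, 2.276, 0.001]
ft_force: [-5.7, -0.6, 19.4]
width: 25.9
```

>>> move_arm(
  motion=[
    [0.3,-5,0,0,0,0,0],
    [0.6,-12,0,0,0,0,0],
    [1,-20,0,0,0,0,0],
    [1,-20,0,0,0,0,0],
  ],
)

```text
t: 9.65
ee_pos: [557.7, 125.4, 18.7]
orientation: [2.165, 2.276, 0.001]
ft_force: [-4.7, -1.5, 19.2]
width: 25.8
```

>>> move_arm(
  motion=[
    [0.5,-10,0.5,0,0,0,0],
    [1,-22,1,0,0,0,0],
    [1.7,-34,1,0,0,0,0],
    [2.3,-46,1,0,0,0,0],
    [2.8,-55,1,0,0,0,0],
  ],
)

```text
t: 10.07
ee_pos: [560.3, 70.7, 18.8]
orientation: [2.165, 2.276, 0.001]
ft_force: [-2.0, 2.4, 10.3]
width: 26.0
```

>>> move_arm(
  motion=[
    [0.2,-2,0,0,0,0,0],
    [0.2,-4,0,0,0,0,0],
    [0.2,-4,4,0,0,0,0],
    [0.2,-4,4,0,0,0,0],
  ],
)

```text
t: 10.4
ee_pos: [560.5, 66.8, 22.7]
orientation: [2.165, 2.276, 0.001]
ft_force: [0.1, -1.1, 4.1]
width: 25.6
```

```bash
python3 w.py w1
```

```text
10.4 [560.5  66.8  22.7] [2.165e+00 2.276e+00 1.000e-03] 25.6 [ 0.1 -1.1  4.1]
cam [493.7  63.7 223.7] [ 0.245  0.012 -0.969] up [-0.97 -0.05 -0.25]
orange [(553.6, 66.5, 24, 20, -87.1), (536.7, 65.8, 17, 8, -87.1)]
yellow [(515.8, 103.9, 27, 26, 3.0)]
blue [(623.5, 206.7, 39, 35, -87.2)]
red []
red0 []
button_grip [(0.63, [313.0, 321.0], [556.9, 67.1])]
socket1 [(0.32, [422.0, 558.0], [639.5, 202.9])]
tag_white []
tag_yellow [(0.74, [183.0, 395.0], [516.1, 103.1])]
tag_black [(0.83, [180.0, 247.0], [518.4, 27.2])]
tray []
```

>>> move_arm(
  motion=[
    [0,-0.5,3,0,0,0,0],
    [0,-0.5,6,0,0,0,0],
    [0,-0.5,6,0,0,0,0],
  ],
)

```text
t: 11.0
ee_pos: [560.4, 66.7, 28.7]
orientation: [2.165, 2.276, 0.001]
ft_force: [1.2, 0.5, 0.9]
width: 25.9
```

>>> move_arm(
  motion=[
    [0,0,0,0,0,0,60],
    [0,0,0,0,0,0,60],
    [0,0,0,0,0,0,60],
    [0,0,0,0,0,0,60],
    [0,0,0,0,0,0,60],
  ],
)

```text
t: 11.42
ee_pos: [559.6, 66.5, 28.0]
orientation: [-2.165, -2.276, 0.001]
ft_force: [-0.2, -0.4, -1.3]
width: 55.9
```

>>> move_arm(
  motion=[
    [0,0,40,0,0,0,60],
    [0,0,80,0,0,0,60],
    [0,-30,120,0,0,0,60],
    [0,-70,140,0,0,0,60],
    [-5,-105,160,0,0,0,80],
  ],
)

```text
t: 11.83
ee_pos: [556.9, -30.7, 185.7]
orientation: [2.161, 2.278, 0.002]
ft_force: [1.0, -0.2, -0.4]
width: 64.0
```

>>> move_arm(
  motion=[
    [0,-25,10,0,0,0,80],
    [-15,-60,20,0,0,0,80],
    [-15,-60,20,0,0,0,80],
  ],
)

```text
t: 12.08
ee_pos: [540.3, -94.8, 205.6]
orientation: [2.167, 2.271, -0.0]
ft_force: [0.1, -0.1, -0.6]
width: 79.2
```

```bash
python3 w.py w2
```

```text
12.0833 [540.3 -94.8 205.6] [ 2.167  2.271 -0.   ] 79.2 [ 0.1 -0.1 -0.6]
cam [473.2 -97.4 406.5] [ 0.246  0.009 -0.969] up [-0.97 -0.05 -0.25]
orange [(560.0, 65.9, 26, 21, -87.5)]
yellow [(710.3, 167.3, 94, 24, 9.7), (515.7, 103.5, 27, 27, 3.2)]
blue [(554.7, -338.7, 65, 56, -7.5), (447.9, -324.4, 67, 53, 28.0)]
red []
red0 [(497.9, -126.0, 58, 40, 2.5)]
button_grip [(0.68, [255.0, 517.0], [562.2, 69.3])]
socket1 [(0.84, [237.0, 290.0], [568.1, -121.6])]
tag_white [(0.96, [189.0, 480.0], [516.6, 58.7]), (0.29, [314.0, 293.0], [655.9, -118.4]), (0.22, [163.0, 286.0], [501.5, -129.6])]
tag_yellow [(0.75, [189.0, 522.0], [514.7, 100.3])]
tag_black [(0.67, [189.0, 445.0], [518.7, 24.4])]
tray []
```

View pics/w2.png

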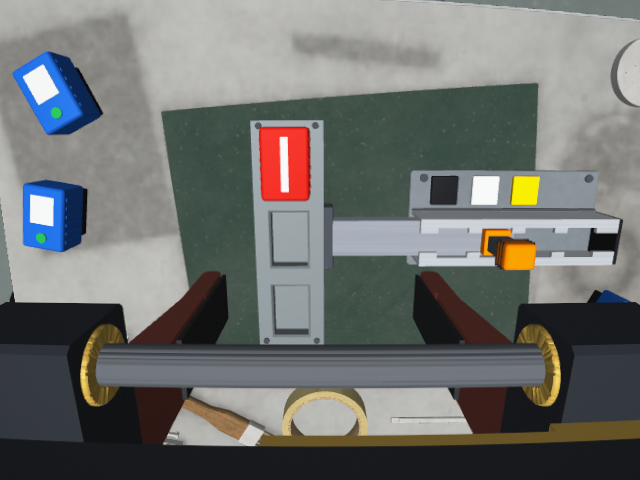

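The head is at the loading position with the button up beside the white tag, at px (517,255). The red blank is at (284,163), the empty sockets at (290,238) and (292,309), and two blue plugs at left (50,92) and (52,215). Next I'll compute the socket centres.

```bash
python3 - <<'E'
from h import *
im=get_image("wrist")
g=cv2.cvtColor(im["color"],cv2.COLOR_RGB2GRAY)
for n,(r,c) in dict(mid=(237.5,289.5),far=(309.5,292)).items(): print(n,px2w(im,r,c,36)[:2].round(1))
# edges: row profile through mid socket, col profile
def sub(prof,off): 
    d=np.abs(np.diff(prof.astype(float)));return [(int(i)+off+.5,int(prof[i]),int(prof[i+1])) for i in np.where(d>12)[0]]
print("row237",sub(g[235:240,245:335].mean(0),245))
print("row310",sub(g[308:313,245:335].mean(0),245))
print("col280",sub(g[195:350,278:283].mean(1),195))
print("col300",sub(g[195:350,298:303].mean(1),195))
E
```

```text
mid [ 567.9 -115.7]
far [ 639.8 -110.9]
row237 [(246.5, 76, 110), (247.5, 110, 164), (260.5, 163, 150), (261.5, 150, 110), (263.5, 99, 68), (265.5, 79, 136), (266.5, 136, 164), (299.5, 162, 150), (300.5, 150, 124), (301.5, 124, 140), (302.5, 140, 163), (315.5, 162, 145), (316.5, 145, 101), (317.5, 101, 89), (324.5, 88, 115), (325.5, 115, 159), (326.5, 159, 173)]
row310 [(249.5, 80, 94), (250.5, 94, 154), (263.5, 153, 131), (264.5, 131, 106), (265.5, 106, 90), (266.5, 90, 55), (267.5, 55, 106), (268.5, 106, 157), (300.5, 155, 142), (301.5, 142, 127), (302.5, 127, 141), (303.5, 141, 157), (315.5, 156, 135), (316.5, 135, 82)]
col280 [(198.5, 96, 81), (199.5, 81, 111), (200.5, 111, 147), (201.5, 147, 166), (209.5, 165, 145), (210.5, 145, 121), (211.5, 121, 147), (212.5, 147, 166), (261.5, 150, 107), (262.5, 107, 63), (265.5, 63, 104), (266.5, 104, 130), (268.5, 134, 149), (284.5, 153, 132), (286.5, 143, 159), (328.5, 155, 121), (329.5, 121, 75), (334.5, 63, 92), (335.5, 92, 126), (337.5, 129, 145), (343.5, 154, 99), (344.5, 99, 45)]
col300 [(199.5, 115, 147), (200.5, 147, 163), (209.5, 165, 148), (210.5, 148, 126), (211.5, 126, 139), (261.5, 149, 128), (262.5, 128, 94), (265.5, 94, 118), (266.5, 118, 132), (268.5, 133, 148), (284.5, 155, 133), (286.5, 134, 147), (328.5, 148, 124), (329.5, 124, 92), (334.5, 82, 104), (335.5, 104, 128), (337.5, 128, 144), (343.5, 153, 101), (344.5, 101, 49)]
```

```bash
python3 - <<'E'
from seg import *
o=get_obs();print(o["ee_pos"],o["orientation"])
im=get_image("wrist")
P=lambda r,c,z=36:px2w(im,r,c,z)[:2].round(1)
print("mid",P(238.3,281.3),"ext x",P(210.5,281.3),P(266,281.3),"ext y",P(238,261.5),P(238,301.3))
print("far",P(310.7,283.3),"ext x",P(285.5,283.3),P(336,283.3),P(310,265),P(310,302.2))
print("headedge",P(237,247.3),P(237,316.3),"endfar",P(344,283))
print(seg(im,"red0",mina=300),seg(im,"blue",mina=300),seg(im,"orange"),seg(im,"yellow")[-1])
t=get_image("top");print(seg(t,"red0")[0],seg(t,"blue"),seg(t,"orange"))
E
```

```text
[541.01370465 -89.07384562 202.95866071] [-2.16252423e+00 -2.27759033e+00  6.89497291e-04]
mid [ 569.1 -123.4] ext x [ 543.  -124.1] [ 596.  -122.6] ext y [ 569.8 -141.7] [ 567.9 -104.9]
far [ 641.6 -119.4] ext x [ 615.5 -120.2] [ 668.7 -118.7] [ 641.8 -137.2] [ 639.9 -101.1]
headedge [ 569.5 -155. ] [566.2 -91. ] endfar [ 677.5 -118.7]
[(498.1, -125.8, 58, 41, 2.8)] [(554.8, -338.5, 65, 56, -7.4), (447.9, -324.2, 67, 53, 28.1)] [(560.0, 65.8, 26, 21, -87.3), (549.1, 46.0, 21, 21, 3.3)] (515.8, 103.5, 27, 27, 3.2)
(491.3, -128.1, 39, 39, -89.5) [(447.9, -331.1, 61, 43, 27.1), (557.2, -348.0, 60, 43, -7.5), (646.1, 207.7, 60, 43, -22.8)] [(559.3, 65.1, 22, 22, 1.2)]
```

>>> move_arm(
  motion=[
    [-20,-20,-15,0,0,0,80],
    [-43.5,-38,-40,0,0,0,80],
    [-43.5,-38,-80,0,0,0,80],
    [-43.5,-38,-115,0,0,0,80],
    [-43.5,-38,-143,0,0,0,80],
  ],
)

```text
t: 13.0
ee_pos: [496.5, -128.0, 58.6]
orientation: [-2.165, -2.276, 0.001]
ft_force: [0.6, -0.3, -0.0]
width: 79.8
```

>>> move_arm(
  motion=[
    [0,0,-20,0,0,0,80],
    [0,0,-40,0,0,0,80],
    [0,0,-51,0,0,0,80],
    [0,0,-51,0,0,0,80],
    [0,0,-51,0,0,0,30],
  ],
)

```text
t: 13.42
ee_pos: [497.5, -127.9, 9.4]
orientation: [-2.164, -2.276, 0.001]
ft_force: [1.5, -0.6, -0.1]
width: 76.3
```

>>> move_arm(
  motion=[
    [0,0,0,0,0,0,30],
    [0,0,0,0,0,0,30],
    [0,0,0,0,0,0,30],
    [0,0,0,0,0,0,30],
    [0,0,0,0,0,0,30],
  ],
)

```text
t: 13.83
ee_pos: [497.9, -128.3, 10.2]
orientation: [2.164, 2.276, 0.001]
ft_force: [0.2, 0.8, 1.4]
width: 43.5
```

>>> move_arm(
  motion=[
    [0,0,0,0,0,0,30],
    [0,0,10,0,0,0,30],
    [0,0,20,0,0,0,30],
    [0,0,30,0,0,0,30],
    [0,0,30,0,0,0,30],
  ],
)

```text
t: 14.25
ee_pos: [499.0, -128.7, 41.9]
orientation: [2.163, 2.274, 0.003]
ft_force: [0.2, -0.6, -2.4]
width: 39.9
```

>>> move_arm(
  motion=[
    [0,0,30,0,0,0,30],
    [-5,25,60,0,0,0,30],
    [-10,60,70,0,0,0,30],
    [-15,98,70,0,0,0,30],
    [-20,136,70,0,0,0,30],
  ],
)

```text
t: 14.67
ee_pos: [478.0, 8.8, 111.0]
orientation: [2.165, 2.273, 0.003]
ft_force: [0.3, -0.1, -2.6]
width: 39.6
```

>>> move_arm(
  motion=[
    [-6,38,0,0,0,0,30],
    [-12,76,0,0,0,0,30],
    [-18,114,0,0,0,0,30],
    [-24,152,0,0,0,0,30],
    [-30,190,0,0,0,0,30],
  ],
)

```text
t: 15.08
ee_pos: [446.9, 199.6, 110.0]
orientation: [2.165, 2.276, 0.001]
ft_force: [0.0, -0.4, -1.9]
width: 40.1
```

>>> move_arm(
  motion=[
    [-6,38,0,0,0,0,30],
    [-12,76,0,0,0,0,30],
    [-18,110,0,0,0,0,30],
    [-20,138,-10,0,0,0,30],
    [-20,138,-30,0,0,0,30],
  ],
)

```text
t: 15.5
ee_pos: [429.4, 342.2, 81.9]
orientation: [2.161, 2.28, 0.013]
ft_force: [0.2, 0.3, -2.2]
width: 39.8
```

```bash
python3 w.py w3 | head -8; python3 - <<'E'
from h import *
im=get_image("top");i=im["color"][220:350,150:300]
cv2.imwrite("pics/t3.png",cv2.resize(i,(600,520))[:,:,::-1])
print(px2w(im,*mark_of(im,"tray")[0]["location"],0))
E
```

```text
15.5 [429.4 342.2  81.9] [2.161 2.28  0.013] 39.8 [ 0.2  0.3 -2.2]
cam [361.5 337.6 282.5] [ 0.25   0.019 -0.968] up [-0.97 -0.05 -0.25]
orange []
yellow [(512.6, 112.6, 24, 11, -9.2)]
blue []
red []
red0 [(449.0, 343.5, 61, 60, -87.0)]
button_grip []
[428.81117963 331.9893995    0.        ]
```

View pics/t3.png

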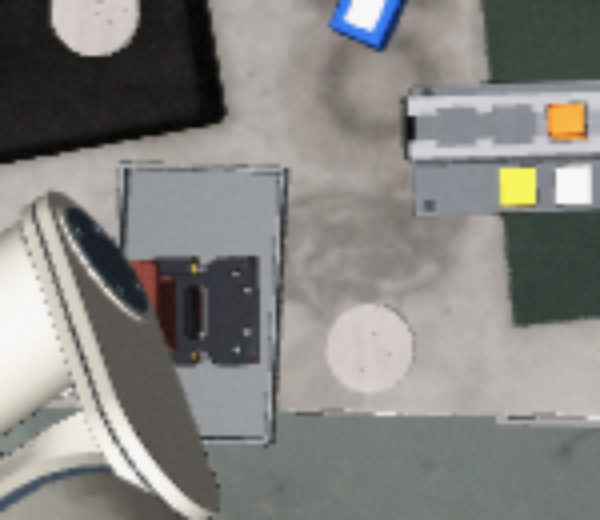

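The gripper holds the blank over the middle of the tray (px 195,310 in the crop). I'll lower and release.

>>> move_arm(
  motion=[
    [0,-4,-25,0,0,0,30],
    [0,-4,-50,0,0,0,30],
    [0,-4,-75,0,0,0,30],
    [0,-4,-85,0,0,0,30],
    [0,-4,-86,0,0,0,30],
  ],
)

```text
t: 16.37
ee_pos: [427.2, 331.0, -7.5]
orientation: [-2.166, -2.276, 0.003]
ft_force: [-0.4, 0.0, -2.2]
width: 39.9
```

>>> move_arm(
  motion=[
    [0,0,-1,0,0,0,30],
    [0,0,-1,0,0,0,70],
    [0,0,-1,0,0,0,70],
    [0,0,-1,0,0,0,70],
    [0,0,-1,0,0,0,70],
  ],
)

```text
t: 16.78
ee_pos: [428.0, 332.1, -6.7]
orientation: [2.165, 2.276, 0.002]
ft_force: [-0.6, 0.2, 0.2]
width: 63.1
```

>>> move_arm(
  motion=[
    [0,0,30,0,0,0,70],
    [0,0,70,0,0,0,70],
    [20,-15,100,0,0,-0.1,80],
    [45,-34,120,0,0,-0.2,80],
    [75,-56,140,0,0,-0.3,80],
  ],
)

```text
t: 17.2
ee_pos: [502.5, 276.4, 134.8]
orientation: [2.483, 1.924, 0.003]
ft_force: [0.4, -0.3, 0.5]
width: 79.7
```

>>> move_arm(
  motion=[
    [30,-22,15,0,0,-0.1,80],
    [60,-45,30,0,0,-0.149,80],
    [95,-68,50,0,0,-0.149,80],
    [95,-68,50,0,0,-0.149,80],
    [95,-68,50,0,0,-0.149,80],
  ],
)

```text
t: 17.62
ee_pos: [599.5, 206.9, 183.9]
orientation: [2.619, 1.733, 0.005]
ft_force: [-0.9, 0.3, -0.3]
width: 80.1
```

```bash
python3 - <<'E'
from seg import *
o=get_obs();print(o["ee_pos"].round(1),o["orientation"].round(3))
im=get_image("wrist");t=get_image("top");save(im,"w4")
print("wrist blue",seg(im,"blue",mina=300),seg(im,"blue",25,300))
print("mark",[px2w(im,*d["location"],25).round(1) for d in mark_of(im,"plug_a_mid")])
print("top blue",seg(t,"blue")); print("top red",seg(t,"red0",54))
E
```

```text
[599.5 206.9 183.9] [2.619 1.733 0.005]
wrist blue [(643.4, 212.3, 65, 40, -23.0)] [(651.3, 210.7, 69, 43, -23.0)]
mark []
top blue [(447.9, -331.1, 61, 43, 27.1), (556.7, -348.2, 61, 43, -6.6), (662.0, 194.0, 41, 29, 17.5)]
top red [(767.0, 134.7, 87, 20, -89.0), (815.8, -485.0, 21, 12, -0.9), (870.8, -83.2, 21, 17, 0.7)]
```

View pics/w4.png

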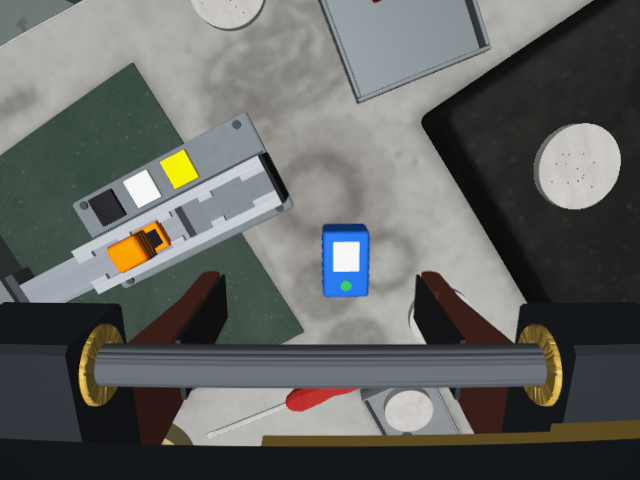

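The wrist view shows the plug at px (346,260), lined up with the jaws, and the way is clear. The red blank just shows in the tray at (375,0).

>>> move_arm(
  motion=[
    [15,1,-35,0,0,0,80],
    [30,2,-70,0,0,0,80],
    [46,3.6,-100,0,0,0,80],
    [46.5,3.6,-135,0,0,0,80],
    [46.5,3.6,-150,0,0,0,80],
  ],
)

```text
t: 18.18
ee_pos: [639.4, 212.0, 26.9]
orientation: [-2.614, -1.738, 0.012]
ft_force: [-1.4, -0.8, 0.1]
width: 79.9
```

>>> move_arm(
  motion=[
    [0,0,-20,0,0,0,80],
    [0,0,-40,0,0,0,80],
    [0,0,-45,0,0,0,80],
    [0,0,-45,0,0,0,80],
    [0,0,-45,0,0,0,30],
  ],
)

```text
t: 18.6
ee_pos: [643.2, 212.3, -12.1]
orientation: [-2.617, -1.738, 0.0]
ft_force: [0.1, 0.4, -0.1]
width: 76.3
```

>>> move_arm(
  motion=[
    [0,0,0,0,0,0,30],
    [0,0,0,0,0,0,30],
    [0,0,0,0,0,0,30],
    [0,0,0,0,0,0,30],
    [0,0,0,0,0,0,30],
  ],
)

```text
t: 19.02
ee_pos: [643.9, 211.7, -12.1]
orientation: [2.617, 1.737, 0.001]
ft_force: [0.2, -0.3, 1.3]
width: 43.6
```

>>> move_arm(
  motion=[
    [0,0,0,0,0,0,30],
    [0,0,0,0,0,0,30],
  ],
)

```text
t: 19.18
ee_pos: [643.8, 211.7, -12.3]
orientation: [2.617, 1.737, 0.001]
ft_force: [-0.6, -0.3, 3.2]
width: 39.8
```

>>> move_arm(
  motion=[
    [0,0,20,0,0,0,30],
    [0,0,55,0,0,0,30],
    [0,-20,85,0,0,0.1,30],
    [0,-55,95,0,0,0.2,30],
    [0,-95,95,0,0,0.3,30],
  ],
)

```text
t: 19.6
ee_pos: [645.9, 117.7, 85.9]
orientation: [2.318, 2.116, 0.008]
ft_force: [0.3, -0.1, -1.8]
width: 39.8
```

>>> move_arm(
  motion=[
    [0,-38,0,0,0,0.1,30],
    [0,-76,0,0,0,0.15,30],
    [0,-114,0,0,0,0.15,30],
    [0,-152,0,0,0,0.15,30],
    [0,-190,0,0,0,0.15,30],
  ],
)

```text
t: 20.02
ee_pos: [643.0, -75.1, 82.0]
orientation: [-2.163, -2.277, 0.001]
ft_force: [1.4, 0.5, -1.0]
width: 39.8
```

>>> move_arm(
  motion=[
    [-1,-25,0,0,0,0,30],
    [-2,-46,0,0,0,0,30],
    [-2,-46,0,0,0,0,30],
    [-2,-46,0,0,0,0,30],
  ],
)

```text
t: 20.35
ee_pos: [641.1, -120.3, 81.9]
orientation: [-2.166, -2.274, 0.0]
ft_force: [0.1, -0.1, -0.3]
width: 39.7
```

```bash
cat > held.py <<'E'
import sys
from seg import *
o=get_obs();e=o["ee_pos"];v=o["orientation"];print(o["t"],e.round(1),v.round(3),round(o["width"],1),o["ft_force"].round(1),"jawdeg",round(2*np.degrees(np.arctan2(v[1],v[0]))%360,1))
im=get_image("wrist")
zt=e[2]+62
c=np.array(w2px(im,(e[0],e[1],zt)));print("tcp top px",c.round(1))
h=im["color"]
x=int(round(c[0]))
for r in range(int(c[1])-70,int(c[1])+20,1):
    if 0<=r<480: 
        p=h[r,x-8:x+8].mean(0).round().astype(int).tolist()
        print(r,p,px2w(im,r,x,zt)[:2].round(1).tolist(),end="; ")
save(im,sys.argv[1],(200,130,440,330),3)
E
python3 held.py h1
```

```text
20.35 [ 641.1 -120.3   81.9] [-2.166 -2.274  0.   ] 39.7 [ 0.1 -0.1 -0.3] jawdeg 92.8
tcp top px [319.6 320.8]
250 [20, 70, 150] [613.9, -121.5]; 251 [23, 82, 176] [614.3, -121.5]; 252 [26, 94, 202] [614.7, -121.5]; 253 [29, 104, 221] [615.0, -121.5]; 254 [32, 110, 228] [615.4, -121.5]; 255 [36, 115, 233] [615.8, -121.4]; 256 [39, 120, 237] [616.1, -121.4]; 257 [42, 125, 240] [616.5, -121.4]; 258 [44, 129, 244] [616.9, -121.4]; 259 [46, 133, 246] [617.2, -121.4]; 260 [47, 135, 247] [617.6, -121.4]; 261 [47, 134, 247] [618.0, -121.3]; 262 [47, 134, 247] [618.4, -121.3]; 263 [47, 134, 247] [618.7, -121.3]; 264 [47, 134, 247] [619.1, -121.3]; 265 [47, 134, 247] [619.5, -121.3]; 266 [47, 134, 247] [619.8, -121.2]; 267 [46, 134, 247] [620.2, -121.2]; 268 [46, 134, 247] [620.6, -121.2]; 269 [46, 134, 247] [621.0, -121.2]; 270 [46, 134, 247] [621.3, -121.2]; 271 [46, 134, 247] [621.7, -121.2]; 272 [46, 134, 247] [622.1, -121.1]; 273 [46, 133, 247] [622.5, -121.1]; 274 [46, 133, 247] [622.9, -121.1]; 275 [72, 133, 232] [623.2, -121.1]; 276 [223, 229, 240] [623.6, -121.1]; 277 [251, 252, 252]
[... 1611 characters left out ...]
1 [251, 252, 252] [641.2, -120.2]; 322 [251, 252, 252] [641.6, -120.2]; 323 [251, 252, 252] [642.0, -120.2]; 324 [251, 252, 252] [642.4, -120.1]; 325 [251, 252, 252] [642.8, -120.1]; 326 [251, 252, 252] [643.2, -120.1]; 327 [251, 252, 252] [643.6, -120.1]; 328 [251, 252, 252] [644.0, -120.1]; 329 [251, 252, 252] [644.4, -120.1]; 330 [251, 252, 252] [644.8, -120.0]; 331 [251, 252, 252] [645.3, -120.0]; 332 [251, 252, 252] [645.7, -120.0]; 333 [251, 252, 252] [646.1, -120.0]; 334 [251, 252, 252] [646.5, -120.0]; 335 [251, 252, 252] [646.9, -119.9]; 336 [251, 252, 252] [647.3, -119.9]; 337 [251, 252, 252] [647.7, -119.9]; 338 [251, 252, 252] [648.1, -119.9]; 339 [251, 252, 252] [648.6, -119.9];
```

View pics/h1.png

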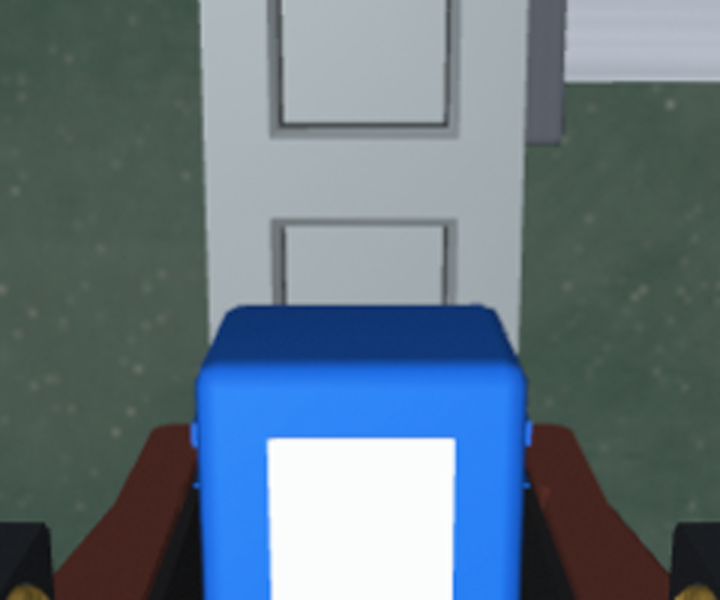

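The held plug fills the crop's lower half (front top edge at crop row ~362) and sits about 3 mm ahead of the TCP in x. The far socket's mouth lies straight below, crop columns 272–457, near edge at row ~220.

```bash
python3 - <<'E'
from h import *
im=get_image("wrist");o=get_obs();print(o["ee_pos"].round(1),o["t"])
P=lambda r,c,z:px2w(im,130+r/3,200+c/3,z)[:2].round(1)
print("S3 near edge",P(220,364.5,36),"left/right",P(250,271,36),P(250,458,36),"S2 far edge",P(137,364,36),"head",P(250,208,36),P(250,520.5,36))
print("plug front L/R",P(380,198,144),P(380,525,144),"mid front",P(363,361,144))
E
```

```text
[ 641.3 -118.6   82. ] 20.45
S3 near edge [ 615.  -119.5] left/right [ 622.1 -138.3] [ 620.2 -100.1] S2 far edge [ 598.2 -120.4] head [ 622.8 -151.1] [619.6 -87.3]
plug front L/R [ 617.4 -139.5] [ 615.5 -100.9] mid front [ 614.4 -120.4]
```

>>> move_arm(
  motion=[
    [-2.6,0,-20,0,0,0,30],
    [-2.6,0,-40,0,0,0,30],
    [-2.6,0,-54,0,0,0,30],
    [-2.6,0,-54,0,0,0,30],
    [-2.6,0,-54,0,0,0,30],
  ],
)

```text
t: 20.87
ee_pos: [638.4, -118.2, 27.5]
orientation: [-2.161, -2.278, 0.002]
ft_force: [-0.5, -0.5, -0.7]
width: 39.9
```

>>> move_arm(
  motion=[
    [0,0,-4,0,0,0,30],
    [0,0,-8,0,0,0,30],
    [0,0,-8,0,0,0,30],
  ],
)

```text
t: 21.12
ee_pos: [639.2, -119.2, 20.3]
orientation: [2.163, 2.278, 0.0]
ft_force: [-0.1, -0.2, -1.1]
width: 39.8
```

>>> move_arm(
  motion=[
    [0,0,-4,0,0,0,30],
    [0,0,-8,0,0,0,30],
    [0,0,-11,0,0,0,30],
    [0,0,-12,0,0,0,30],
    [0,0,-12,0,0,0,30],
  ],
)

```text
t: 21.53
ee_pos: [639.1, -119.4, 8.7]
orientation: [-2.164, -2.277, 0.0]
ft_force: [-2.3, 0.2, 3.6]
width: 40.0
```

>>> move_arm(
  motion=[
    [0,0,-1.5,0,0,0,30],
    [0,0,-0.5,0,0,0,70],
    [0,0,0,0,0,0,70],
    [0,0,0,0,0,0,70],
    [0,0,0,0,0,0,70],
  ],
)

```text
t: 21.95
ee_pos: [639.0, -119.4, 8.1]
orientation: [-2.164, -2.277, 0.0]
ft_force: [-0.2, 0.5, 0.7]
width: 62.8
```

>>> move_arm(
  motion=[
    [0,0,10,0,0,0,70],
    [0,0,40,0,0,0,70],
    [0,0,80,0,0,0,70],
    [-13,-24,110,0,0,-0.08,80],
    [-30,-55,130,0,0,-0.17,80],
  ],
)

```text
t: 22.37
ee_pos: [611.3, -173.6, 142.3]
orientation: [2.346, 2.083, 0.005]
ft_force: [1.5, -1.1, 0.3]
width: 79.0
```

>>> move_arm(
  motion=[
    [-18,-32,9,0,0,0,80],
    [-36,-64,18,0,0,0,80],
    [-54,-96,27,0,0,0,80],
    [-72,-128,36,0,0,0,80],
    [-90,-160,45,0,0,0,80],
  ],
)

```text
t: 22.78
ee_pos: [517.9, -335.6, 184.5]
orientation: [2.349, 2.085, 0.0]
ft_force: [0.5, -0.7, -0.1]
width: 79.5
```

>>> move_arm(
  motion=[
    [-7,-11,0,0,0,0,80],
    [-7,-11,0,0,0,0,80],
    [-7,-11,0,0,0,0,80],
    [-7,-11,0,0,0,0,80],
  ],
)

```text
t: 23.12
ee_pos: [512.3, -344.1, 183.0]
orientation: [-2.348, -2.086, -0.0]
ft_force: [-0.4, 0.1, 0.0]
width: 80.1
```

```bash
cat > pl.py <<'E'
import sys
from seg import *
o=get_obs();v=o["orientation"];print(o["t"],o["ee_pos"].round(1),"jaw",round(2*np.degrees(np.arctan2(v[1],v[0]))%360,1))
im=get_image("wrist");t=get_image("top");save(im,sys.argv[1])
print("wrist blue",seg(im,"blue",mina=300))
print("top blue",seg(t,"blue",mina=10),"z71",seg(t,"blue",71,10)); print("top red",seg(t,"red0",54))
E
python3 pl.py w5
```

```text
23.1167 [ 512.3 -344.1  183. ] jaw 83.2
wrist blue [(611.4, -118.1, 54, 11, 82.4), (553.7, -347.9, 64, 40, -7.6), (447.5, -333.2, 59, 40, 28.2)]
top blue [(447.9, -331.1, 61, 43, 27.1), (579.3, -351.9, 41, 15, 81.5), (643.7, -121.5, 61, 42, 4.5)] z71 [(448.4, -325.9, 60, 43, 27.1), (577.8, -346.4, 41, 15, 81.5), (641.3, -119.6, 60, 41, 4.5)]
top red [(429.5, 330.6, 58, 39, 5.4), (767.0, 134.7, 87, 20, -89.0), (815.8, -485.0, 21, 12, -0.9), (870.8, -83.2, 21, 17, 0.7)]
```

>>> move_arm(
  motion=[
    [15,-1,-35,0,0,-0.012,80],
    [30,-2,-70,0,0,-0.012,80],
    [43,-4,-100,0,0,-0.012,80],
    [43,-4,-135,0,0,-0.012,80],
    [43,-4,-150,0,0,-0.012,80],
  ],
)

```text
t: 23.63
ee_pos: [554.1, -346.2, 28.4]
orientation: [-2.355, -2.071, 0.002]
ft_force: [0.2, 1.1, -0.0]
width: 79.8
```

>>> move_arm(
  motion=[
    [0,0,-20,0,0,0,80],
    [0,0,-40,0,0,0,80],
    [0,0,-45,0,0,0,80],
    [0,0,-45,0,0,0,80],
    [0,0,-45,0,0,0,80],
  ],
)

```text
t: 24.05
ee_pos: [555.5, -348.7, -11.5]
orientation: [-2.361, -2.073, 0.0]
ft_force: [0.3, -0.5, 0.1]
width: 80.0
```

>>> move_arm(
  motion=[
    [0,0,0,0,0,0,30],
    [0,0,0,0,0,0,30],
    [0,0,0,0,0,0,30],
    [0,0,0,0,0,0,30],
    [0,0,0,0,0,0,30],
  ],
)

```text
t: 24.47
ee_pos: [555.2, -349.5, -11.1]
orientation: [2.361, 2.071, 0.0]
ft_force: [0.0, -0.1, -0.0]
width: 50.4
```

>>> move_arm(
  motion=[
    [0,0,0,0,0,0,30],
    [0,0,0,0,0,0,30],
    [0,0,0,0,0,0,30],
  ],
)

```text
t: 24.72
ee_pos: [555.1, -349.4, -11.5]
orientation: [2.362, 2.071, 0.0]
ft_force: [-0.7, 1.1, 2.8]
width: 39.7
```

>>> move_arm(
  motion=[
    [0,0,20,0,0,0,30],
    [0,0,55,0,0,0,30],
    [0,20,85,0,0,0.1,30],
    [3,55,94,0,0,0.181,30],
    [6,95,94,0,0,0.181,30],
  ],
)

```text
t: 25.13
ee_pos: [563.0, -255.8, 85.5]
orientation: [2.159, 2.274, 0.003]
ft_force: [1.8, 0.7, -1.7]
width: 39.6
```

>>> move_arm(
  motion=[
    [3,38,0,0,0,0,30],
    [5,76,0,0,0,0,30],
    [7,110,0,0,0,0,30],
    [9,131,0,0,0,0,30],
    [9,131,0,0,0,0,30],
  ],
)

```text
t: 25.55
ee_pos: [569.5, -119.4, 81.9]
orientation: [-2.16, -2.279, 0.0]
ft_force: [0.8, -0.0, -2.0]
width: 39.9
```

>>> move_arm(
  motion=[
    [0,0,0,0,0,0,30],
    [0,0,0,0,0,0,30],
    [0,0,0,0,0,0,30],
  ],
)

```text
t: 25.8
ee_pos: [569.9, -124.4, 82.1]
orientation: [2.166, 2.275, -0.0]
ft_force: [0.6, -0.6, -1.2]
width: 39.8
```

```bash
cat > held.py <<'E'
import sys
from seg import *
zoff=float(sys.argv[2])
o=get_obs();e=o["ee_pos"];v=o["orientation"];print(o["t"],e.round(1),round(o["width"],1),o["ft_force"].round(1),"jawdeg",round(2*np.degrees(np.arctan2(v[1],v[0]))%360,2))
im=get_image("wrist");zt=e[2]+zoff+50
b=im["color"][:,:,2].astype(float)
rows=b[200:300,313:327].mean(1); d=np.diff(rows)
print("rows of strong change",[(200+i,int(rows[i]),int(rows[i+1])) for i in np.where(abs(d)>14)[0]])
m=cv2.inRange(cv2.cvtColor(im["color"],cv2.COLOR_RGB2HSV),(102,150,190),(118,255,255))
r0=257;cs=np.where(m[r0,200:440])[0]+200;print("cols@257",cs.min(),cs.max())
print("front edge (row251)",px2w(im,250.8,320,zt)[:2].round(1),"y mid",px2w(im,r0,(cs.min()+cs.max())/2,zt)[:2].round(1))
save(im,sys.argv[1],(200,130,440,330),3)
E
python3 held.py h2 11.5
```

```text
25.8 [ 569.9 -124.4   82.1] 39.8 [ 0.6 -0.6 -1.2] jawdeg 92.81
rows of strong change [(np.int64(200), 183, 161), (np.int64(201), 161, 132), (np.int64(203), 137, 163), (np.int64(204), 163, 183), (np.int64(227), 181, 166), (np.int64(228), 166, 132), (np.int64(229), 132, 113), (np.int64(246), 130, 152), (np.int64(247), 152, 179), (np.int64(248), 179, 206), (np.int64(249), 206, 223)]
cols@257 266 373
front edge (row251) [ 543.2 -125.6] y mid [ 545.5 -125.6]
```

View pics/h2.png

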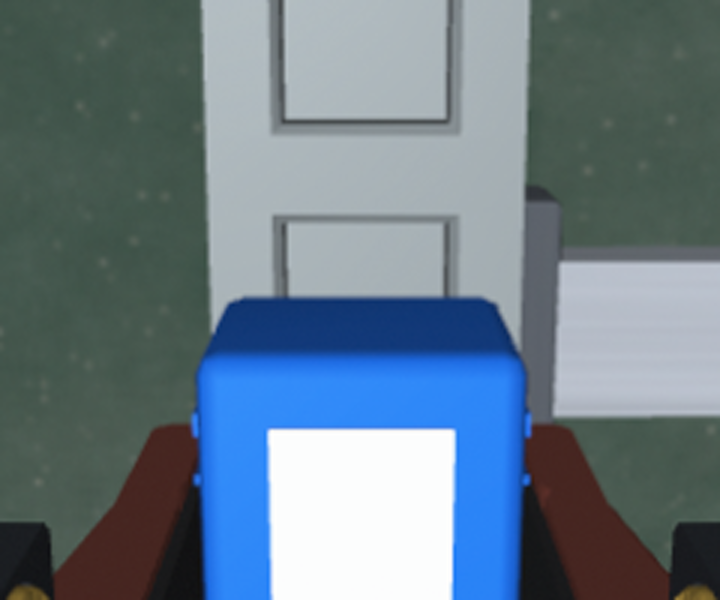

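The held plug sits over socket 2: socket near edge at crop row 216, mouth columns 274–459, inner tube at right. It's nearly lined up, so I'll take one settled measurement and then go down.

```bash
cat > al.py <<'E'
from h import *
im=get_image("wrist");im=get_image("wrist");o=get_obs();e=o["ee_pos"];print(e.round(1),o["t"])
g=cv2.cvtColor(im["color"],cv2.COLOR_RGB2GRAY).astype(float)
b=im["color"][:,:,2].astype(float)
def edge(p,off,lvl): # subpixel crossings
    s=p-lvl; i=np.where(s[:-1]*s[1:]<0)[0]; return [round(off+k+s[k]/(s[k]-s[k+1]),1) for k in i]
hr=213
cols=edge(g[hr-2:hr+3,255:390].mean(0),255,115);print("head cols",cols)
z=e[2]+61.7
hc=(cols[0]+[c for c in cols if c>360][0])/2
fr=[r for r in edge(b[225:275,313:327].mean(1),225,180) if r>240][0]
nr=edge(g[190:215,313:327].mean(1),190,160);print("near edge rows",nr,"front row",fr)
m=cv2.inRange(cv2.cvtColor(im["color"],cv2.COLOR_RGB2HSV),(102,150,190),(118,255,255))
cs=np.where(m[258,200:440])[0]+200
H=px2w(im,hr,hc,36)[:2];N=px2w(im,nr[0],320,36)[:2];F=px2w(im,fr,320,z)[:2];Y=px2w(im,258,(cs.min()+cs.max())/2,z)[:2]
print("head mid",H.round(1),"near",N.round(1),"plug front",F.round(1),"plug mid",Y.round(1))
print("shift x",round(N[0]+26.8-(F[0]+30.0),1),"shift y",round(H[1]-Y[1]-0.05*(H[0]-Y[0]),1))
E
python3 al.py
```

```text
[ 569.9 -124.4   82.2] 25.95
head cols [np.float64(268.9), np.float64(293.0), np.float64(295.2), np.float64(347.7), np.float64(349.5), np.float64(374.5)]
near edge rows [np.float64(200.9), np.float64(204.1)] front row 248.0
head mid [ 549.7 -124.3] near [ 542.3 -125.7] plug front [ 542.  -125.7] plug mid [ 545.7 -125.7]
shift x -2.9 shift y 1.2
```

>>> move_arm(
  motion=[
    [-2.4,1.2,-20,0,0,0,30],
    [-2.4,1.2,-40,0,0,0,30],
    [-2.4,1.2,-54,0,0,0,30],
    [-2.4,1.2,-54,0,0,0,30],
    [-2.4,1.2,-56,0,0,0,30],
  ],
)

```text
t: 26.37
ee_pos: [567.3, -122.6, 26.0]
orientation: [-2.165, -2.275, 0.001]
ft_force: [0.1, 0.5, -1.8]
width: 39.7
```

>>> move_arm(
  motion=[
    [0,0,-4,0,0,0,30],
    [0,0,-8,0,0,0,30],
    [0,0,-8,0,0,0,30],
  ],
)

```text
t: 26.62
ee_pos: [567.7, -122.2, 18.3]
orientation: [2.165, 2.276, 0.0]
ft_force: [0.6, 0.4, -2.2]
width: 39.6
```

>>> move_arm(
  motion=[
    [0,0,-4,0,0,0,30],
    [0,0,-7,0,0,0,30],
    [0,0,-9,0,0,0,30],
    [0,0,-10,0,0,0,30],
    [0,0,-10,0,0,0,30],
  ],
)

```text
t: 27.03
ee_pos: [567.7, -122.2, 9.5]
orientation: [2.165, 2.277, -0.0]
ft_force: [-4.1, 0.8, 10.7]
width: 39.8
```

>>> move_arm(
  motion=[
    [0,0,0,0,0,0,52],
    [0,0,0,0,0,0,52],
    [0,0,0,0,0,0,52],
    [0,0,0,0,0,0,52],
  ],
)

```text
t: 27.37
ee_pos: [567.7, -122.1, 8.2]
orientation: [2.165, 2.277, 0.0]
ft_force: [-1.0, 0.2, 0.6]
width: 51.8
```

>>> move_arm(
  motion=[
    [0,0,10,0,0,0,52],
    [0,0,40,0,0,0,60],
    [0,0,80,0,0,0.1,80],
    [-15,-20,110,0,0,0.2,80],
    [-37,-48,130,0,0,0.3,80],
  ],
)

```text
t: 27.78
ee_pos: [533.2, -169.7, 142.2]
orientation: [1.787, 2.578, 0.003]
ft_force: [0.5, -1.1, 0.4]
width: 74.9
```

>>> move_arm(
  motion=[
    [-25,-33,9,0,0,0.1,80],
    [-50,-66,18,0,0,0.14,80],
    [-75,-99,27,0,0,0.14,80],
    [-100,-132,36,0,0,0.14,80],
    [-125,-163,43,0,0,0.14,80],
  ],
)

```text
t: 28.2
ee_pos: [438.0, -284.4, 175.3]
orientation: [1.675, 2.651, -0.086]
ft_force: [0.2, 0.4, 0.4]
width: 80.3
```

>>> move_arm(
  motion=[
    [0,0,0,0,0,0,80],
    [0,0,0,0,0,0,80],
    [0,0,0,0,0,0,80],
    [0,0,0,0,0,0,80],
  ],
)

```text
t: 28.53
ee_pos: [439.6, -281.7, 173.3]
orientation: [1.671, 2.656, -0.083]
ft_force: [0.3, 0.4, -0.6]
width: 80.0
```

```bash
python3 pl.py w6
```

```text
28.5333 [ 439.6 -281.7  173.3] jaw 115.6
wrist blue [(559.9, -118.7, 56, 50, -85.4), (446.3, -332.2, 60, 42, 28.0)]
top blue [(608.3, -123.2, 132, 42, 2.3)] z71 [(606.4, -121.2, 130, 42, 2.3)]
top red [(429.5, 330.6, 58, 39, 5.4), (767.0, 134.7, 87, 20, -89.0), (815.8, -485.0, 21, 12, -0.9), (870.8, -83.2, 19, 19, -43.6)]
```

```bash
python3 -c "
from h import *
o=get_obs();print(o['qpos'].round(3),o['orientation'])
from scipy.spatial.transform import Rotation as R
M=R.from_rotvec(o['orientation']).as_matrix();print(M.round(3))"
```

```text
[-0.557  0.287  1.867 -0.064  0.987 -2.541] [ 1.67121909  2.65622985 -0.08378408]
[[-0.433  0.901 -0.027]
 [ 0.901  0.432 -0.046]
 [-0.03  -0.044 -0.999]]
```

>>> move_arm(
  motion=[
    [0,0,0,0,0,-0.12,80],
    [0,0,0,0,0,-0.24,80],
    [0,0,0,0,0,-0.36,80],
    [0,0,0,0,0,-0.48,80],
    [0,0,0,0,0,-0.6,80],
  ],
)

```text
t: 29.05
ee_pos: [439.4, -282.0, 173.4]
orientation: [-2.379, -2.029, 0.082]
ft_force: [0.3, -0.2, -0.6]
width: 80.0
```

>>> move_arm(
  motion=[
    [-3,-5,0,0,0,-0.12,80],
    [-7,-10,0,0,0,-0.24,80],
    [-10,-15,0,0,0,-0.36,80],
    [-13,-20,0,0,0,-0.48,80],
    [-13,-20,0,0,0,-0.6,80],
  ],
)

```text
t: 29.47
ee_pos: [426.0, -302.7, 173.4]
orientation: [-2.86, -1.229, 0.072]
ft_force: [-0.3, -0.2, -0.3]
width: 80.0
```

```bash
cat > or.py <<'E'
from h import *
from scipy.spatial.transform import Rotation as R
o=get_obs();M=R.from_rotvec(o['orientation']).as_matrix();print(o["t"],o['ee_pos'].round(1),o['qpos'].round(2),"jaw",np.degrees(np.arctan2(M[1,0],M[0,0])).round(2),"tilt z",M[:,2].round(4))
a=np.cross(M[:,2],[0,0,-1]);print("fix rotvec",a.round(4))
E
python3 or.py
```

```text
29.4667 [ 426.  -302.7  173.4] [-0.62  0.31  1.83 -0.03  1.05 -1.42] jaw 46.54 tilt z [-0.0537  0.0077 -0.9985]
fix rotvec [-0.0077 -0.0537 -0.    ]
```

>>> move_arm(
  motion=[
    [-10,-16,0,-0.0077,-0.0537,0,80],
    [-21,-32,0,-0.0077,-0.0537,0,80],
  ],
)

```text
t: 29.63
ee_pos: [404.7, -333.7, 173.2]
orientation: [2.882, 1.25, 0.002]
ft_force: [0.1, -0.4, 0.0]
width: 79.7
```

>>> move_arm(
  motion=[
    [0,0,0,0,0,-0.12,80],
    [0,0,0,0,0,-0.24,80],
    [0,0,0,0,0,-0.36,80],
    [0,0,0,0,0,-0.48,80],
    [0,0,0,0,0,-0.6,80],
  ],
)

```text
t: 30.05
ee_pos: [405.3, -334.2, 173.4]
orientation: [3.124, 0.332, -0.0]
ft_force: [0.1, -0.6, -0.3]
width: 79.9
```

>>> move_arm(
  motion=[
    [0,0,0,0,0,-0.12,80],
    [0,0,0,0,0,-0.24,80],
    [0,0,0,0,0,-0.36,80],
    [0,0,0,0,0,-0.48,80],
    [0,0,0,0,0,-0.6,80],
  ],
)

```text
t: 30.47
ee_pos: [405.4, -334.0, 173.4]
orientation: [3.083, -0.605, -0.001]
ft_force: [-0.8, 0.0, -0.1]
width: 79.9
```

>>> move_arm(
  motion=[
    [0,0,0,0,0,-0.12,80],
    [0,0,0,0,0,-0.24,80],
    [0,0,0,0,0,-0.36,80],
    [0,0,0,0,0,-0.48,80],
    [0,0,0,0,0,-0.6,80],
  ],
)

```text
t: 30.88
ee_pos: [405.4, -334.1, 173.4]
orientation: [2.766, -1.489, -0.001]
ft_force: [0.1, 0.1, 0.3]
width: 79.8
```

>>> move_arm(
  motion=[
    [0,0,0,0,0,-0.094,80],
    [0,0,0,0,0,-0.094,80],
    [0,0,0,0,0,-0.094,80],
  ],
)

```text
t: 31.13
ee_pos: [405.3, -334.2, 173.5]
orientation: [2.7, -1.606, -0.001]
ft_force: [0.1, 0.6, -1.0]
width: 80.0
```

```bash
python3 or.py; python3 pl.py w7
```

```text
31.1333 [ 405.3 -334.2  173.5] [-0.71  0.29  1.86 -0.    0.99  0.36] jaw -61.5 tilt z [-1.e-03  1.e-04 -1.e+00]
fix rotvec [-0.0001 -0.001  -0.    ]
31.1333 [ 405.3 -334.2  173.5] jaw 298.5
wrist blue [(447.8, -333.3, 59, 40, 28.5)]
top blue [(447.8, -331.0, 61, 43, 26.7), (608.3, -123.2, 132, 42, 2.3)] z71 [(448.4, -325.9, 60, 43, 26.7), (606.4, -121.2, 130, 42, 2.3)]
top red [(430.1, 329.3, 57, 39, 2.3), (767.0, 134.7, 87, 20, -89.0), (815.8, -485.0, 21, 12, -0.9), (870.8, -83.2, 19, 19, -43.6)]
```

>>> move_arm(
  motion=[
    [15,0,-35,0,0,0,80],
    [30,1,-70,0,0,0,80],
    [42.5,1,-100,0,0,0,80],
    [42.5,1,-130,0,0,0,80],
    [42.5,1,-145,0,0,0,80],
  ],
)

```text
t: 31.65
ee_pos: [446.7, -332.2, 25.3]
orientation: [2.699, -1.607, -0.007]
ft_force: [-0.6, 0.6, 1.1]
width: 80.1
```

>>> move_arm(
  motion=[
    [0,0,-20,0,0,0,80],
    [0,0,-35,0,0,0,80],
    [0,0,-40,0,0,0,80],
    [0,0,-40,0,0,0,80],
    [0,0,-40,0,0,0,80],
  ],
)

```text
t: 32.07
ee_pos: [447.8, -333.7, -11.0]
orientation: [2.697, -1.61, -0.0]
ft_force: [-0.1, 0.2, -0.1]
width: 80.1
```

>>> move_arm(
  motion=[
    [0,0,0,0,0,0,30],
    [0,0,0,0,0,0,30],
    [0,0,0,0,0,0,30],
    [0,0,0,0,0,0,30],
    [0,0,0,0,0,0,30],
  ],
)

```text
t: 32.48
ee_pos: [447.7, -333.8, -10.8]
orientation: [2.696, -1.611, 0.001]
ft_force: [0.1, -0.3, -0.0]
width: 49.8
```

>>> move_arm(
  motion=[
    [0,0,0,0,0,0,30],
    [0,0,0,0,0,0,30],
    [0,0,0,0,0,0,30],
  ],
)

```text
t: 32.73
ee_pos: [447.6, -333.7, -11.0]
orientation: [2.696, -1.611, -0.0]
ft_force: [-1.2, 0.9, 3.5]
width: 39.7
```

```bash
python3 or.py
```

```text
32.7333 [ 447.6 -333.7  -11. ] [-0.66  0.62  1.87 -0.    0.65  0.42] jaw -61.71 tilt z [-5.e-04 -4.e-04 -1.e+00]
fix rotvec [ 0.0004 -0.0005  0.    ]
```

>>> move_arm(
  motion=[
    [0,0,20,0,0,0,30],
    [0,0,55,0,0,0,30],
    [5,20,85,0,0,-0.1,30],
    [13,55,93,0,0,-0.2,30],
    [22,90,93,0,0,-0.3,30],
  ],
)

```text
t: 33.15
ee_pos: [471.1, -244.3, 84.4]
orientation: [-2.418, 2.005, -0.007]
ft_force: [0.8, 0.1, -2.2]
width: 40.0
```

>>> move_arm(
  motion=[
    [9,38,0,0,0,-0.1,30],
    [18,76,0,0,0,-0.143,30],
    [26,105,0,0,0,-0.143,30],
    [28,117,0,0,0,-0.143,30],
    [28,117,0,0,0,-0.143,30],
  ],
)

```text
t: 33.57
ee_pos: [497.4, -124.2, 81.5]
orientation: [2.281, -2.16, -0.002]
ft_force: [-1.2, 0.9, -1.7]
width: 39.9
```

>>> move_arm(
  motion=[
    [0,0,0,0,0,0,30],
    [0,0,0,0,0,0,30],
    [0,0,0,0,0,0,30],
  ],
)

```text
t: 33.82
ee_pos: [497.2, -127.8, 81.6]
orientation: [2.275, -2.165, -0.001]
ft_force: [0.1, -0.2, -1.6]
width: 39.6
```

```bash
python3 or.py; python3 held.py h3 11; python3 -c "
from h import *
im=get_image('wrist');e=get_obs()['ee_pos']
print(np.round(w2px(im,(497.8,-126.4,36)),1),np.round(w2px(im,(524,-125,36)),1), np.round(w2px(im,(e[0],e[1],e[2]+61)),1))"
```

```text
33.8167 [ 497.2 -127.8   81.6] [-0.27  0.41  1.94 -0.    0.78  1.25] jaw -87.17 tilt z [-9.e-04 -1.e-04 -1.e+00]
fix rotvec [ 0.0001 -0.0009  0.    ]
33.8167 [ 497.2 -127.8   81.6] 39.6 [ 0.1 -0.2 -1.6] jawdeg 272.83
rows of strong change [(np.int64(200), 151, 176), (np.int64(221), 189, 162), (np.int64(222), 162, 118), (np.int64(238), 112, 129), (np.int64(239), 129, 157), (np.int64(240), 157, 184), (np.int64(241), 184, 209), (np.int64(260), 238, 177), (np.int64(261), 177, 115), (np.int64(284), 116, 133), (np.int64(285), 133, 191), (np.int64(286), 191, 240)]
cols@257 267 374
front edge (row251) [ 523.2 -126.3] y mid [ 520.9 -126.6]
[318.2 243.1] [318.  201.3] [320.5 318.2]
```

View pics/h3.png

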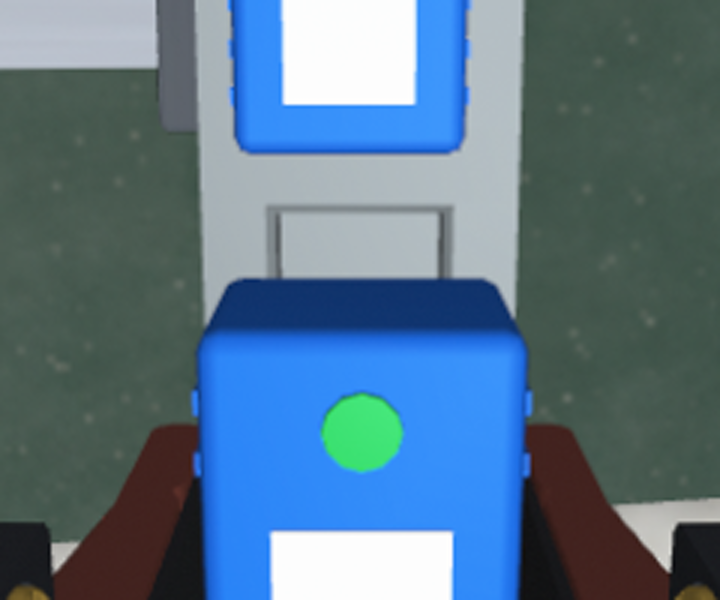

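The held plug (green dot at crop 361,432) is over the last socket, whose mouth spans columns 267–453 with its edge at row 208. The seated plug in socket 2 is above it at (350,75). I work out a shift of about (+1.3, +0.3).

>>> move_arm(
  motion=[
    [1.3,0.3,-20,0,0,0,30],
    [1.3,0.3,-40,0,0,0,30],
    [1.3,0.3,-54,0,0,0,30],
    [1.3,0.3,-54,0,0,0,30],
    [1.3,0.3,-56,0,0,0,30],
  ],
)

```text
t: 34.33
ee_pos: [498.4, -126.8, 25.5]
orientation: [2.275, -2.165, -0.002]
ft_force: [1.2, 0.2, -1.7]
width: 39.9
```

>>> move_arm(
  motion=[
    [0,0,-4,0,0,0,30],
    [0,0,-7,0,0,0,30],
    [0,0,-7,0,0,0,30],
  ],
)

```text
t: 34.58
ee_pos: [499.0, -126.5, 18.9]
orientation: [2.277, -2.165, -0.0]
ft_force: [-0.8, -0.1, -2.1]
width: 39.7
```

>>> move_arm(
  motion=[
    [0,0,-4,0,0,0,30],
    [0,0,-7,0,0,0,30],
    [0,0,-9,0,0,0,30],
    [0,0,-10,0,0,0,30],
    [0,0,-10,0,0,0,30],
  ],
)

```text
t: 35.0
ee_pos: [498.9, -126.4, 9.9]
orientation: [2.277, -2.164, -0.0]
ft_force: [-4.4, -0.1, 14.1]
width: 39.9
```

>>> move_arm(
  motion=[
    [0,0,-0.5,0,0,0,30],
    [0,0,0,0,0,0,56],
    [0,0,0,0,0,0,56],
    [0,0,0,0,0,0,56],
    [0,0,0,0,0,0,56],
  ],
)

```text
t: 35.42
ee_pos: [498.9, -126.2, 8.7]
orientation: [2.277, -2.164, -0.001]
ft_force: [0.2, -0.3, 0.3]
width: 55.5
```

>>> move_arm(
  motion=[
    [0,0,10,0,0,0,56],
    [0,0,45,0,0,0,60],
    [0,0,80,0,0,0,60],
    [10,30,105,0,0,0,60],
    [20,65,120,0,0,0,60],
  ],
)

```text
t: 35.83
ee_pos: [520.5, -62.3, 132.5]
orientation: [-2.272, 2.167, -0.005]
ft_force: [0.7, -0.6, 0.3]
width: 60.0
```

>>> move_arm(
  motion=[
    [13,38,0,0,0,0,60],
    [26,76,0,0,0,0,60],
    [40,114,0,0,0,0,60],
    [40,127,0,0,0,0,60],
    [40,127,0,0,0,0,60],
  ],
)

```text
t: 36.25
ee_pos: [559.1, 68.6, 129.2]
orientation: [-2.281, 2.16, 0.001]
ft_force: [0.2, -0.2, 0.3]
width: 59.9
```

```bash
python3 or.py; python3 - <<'E'
from seg import *
for n in("wrist","top"):
    im=get_image(n)
    print(n,"blue71",seg(im,"blue",71),"orange",seg(im,"orange"),"yel",seg(im,"yellow")[:3],"red",seg(im,"red0",54)[:1])
    print([px2w(im,*d["location"],85)[:2].round(1) for d in mark_of(im,"button_grip")[:1]])
    if n=="top": save(im,"t5",(160,120,480,340),2.5)
E
```

```text
36.25 [559.1  68.6 129.2] [0.1  0.4  1.81 0.   0.93 1.62] jaw -86.87 tilt z [-1.e-04  4.e-04 -1.e+00]
fix rotvec [-0.0004 -0.0001 -0.    ]
wrist blue71 [(557.4, -113.5, 91, 59, 1.5), (641.4, -108.2, 59, 54, 3.2)] orange [(566.1, 66.3, 30, 25, 3.1)] yel [(432.4, -96.0, 72, 13, 7.0), (415.4, 217.5, 72, 20, 4.6), (451.2, 200.1, 12, 5, -2.8)] red []
[array([559.7,  66.8])]
top blue71 [(570.5, -122.9, 202, 42, 2.5)] orange [] yel [(516.8, 102.7, 23, 23, -89.0), (810.6, -487.9, 39, 29, 23.5), (1017.7, 462.7, 34, 15, 2.5)] red [(429.9, 330.6, 59, 39, 5.4)]
[]
```

View pics/t5.png

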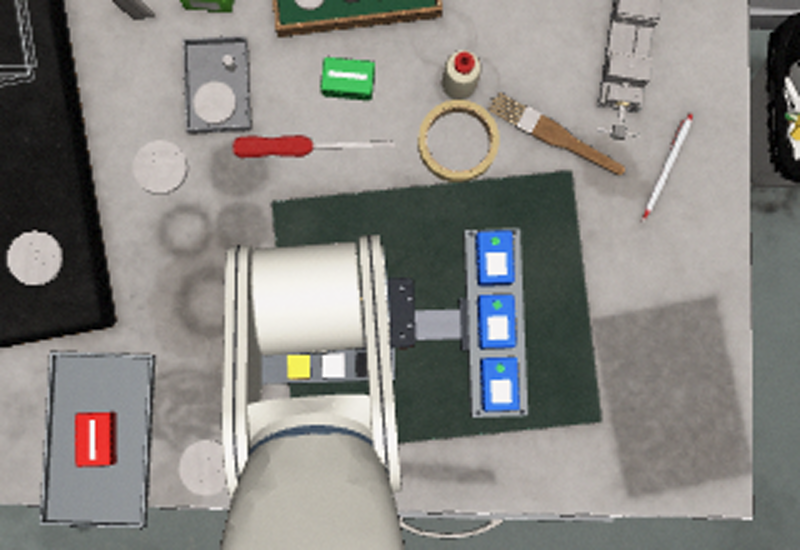

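All three blue plugs are in the head at crop (496,258), (496,320) and (500,383). The red blank is in the tray at (95,439), and the bystanders have not moved. Now I'll grip the button again.

>>> move_arm(
  motion=[
    [0,0,-20,0,0,0,60],
    [0.5,-1,-50,0,0,0,60],
    [0.5,-1,-80,0,0,0,60],
    [0.5,-1,-100,0,0,0,60],
    [0.5,-1,-100,0,0,0,60],
  ],
)

```text
t: 36.87
ee_pos: [555.7, 62.7, 25.0]
orientation: [2.27, -2.163, -0.008]
ft_force: [-0.4, -0.0, 1.1]
width: 60.0
```

>>> move_arm(
  motion=[
    [0,0,0,0,0,0,60],
    [0,0,0,0,0,0,0],
    [0,0,0,0,0,0,0],
    [0,0,0,0,0,0,0],
    [0,0,0,0,0,0,0],
  ],
)

```text
t: 37.28
ee_pos: [560.2, 64.7, 30.0]
orientation: [-2.276, 2.164, -0.002]
ft_force: [-0.7, -0.7, 0.3]
width: 37.1
```

>>> move_arm(
  motion=[
    [0,0,0,0,0,0,0],
    [0,0,0,0,0,0,0],
    [0,0,0,0,0,0,0],
    [0,0,0,0,0,0,0],
  ],
)

```text
t: 37.62
ee_pos: [559.7, 64.9, 29.1]
orientation: [-2.277, 2.164, -0.0]
ft_force: [1.5, 1.5, 2.0]
width: 26.2
```

>>> move_arm(
  motion=[
    [0,0,-4,0,0,0,0],
    [0,0,-8,0,0,0,0],
    [0,0,-10,0,0,0,0],
    [0,0,-10,0,0,0,0],
    [0,0,-10,0,0,0,0],
  ],
)

```text
t: 38.03
ee_pos: [559.8, 64.9, 19.3]
orientation: [-2.277, 2.164, 0.0]
ft_force: [-2.3, 0.0, 11.4]
width: 25.7
```

>>> move_arm(
  motion=[
    [-0.2,4,0,0,0,0,0],
    [-0.5,10,0,0,0,0,0],
    [-0.9,18,0,0,0,0,0],
    [-1.3,26,0,0,0,0,0],
    [-1.7,34,0,0,0,0,0],
  ],
)

```text
t: 38.45
ee_pos: [558.1, 98.7, 19.3]
orientation: [2.277, -2.164, 0.001]
ft_force: [-1.6, -1.8, 12.2]
width: 25.8
```

Nearly there (target y≈106). I'll finish the slide, let the button rise and release.

>>> move_arm(
  motion=[
    [-0.2,4,0,0,0,0,0],
    [-0.3,7,0,0,0,0,0],
    [-0.3,7,3,0,0,0,0],
    [-0.3,7,6,0,0,0,0],
    [-0.3,7,9.5,0,0,0,0],
  ],
)

```text
t: 38.87
ee_pos: [557.6, 105.9, 28.2]
orientation: [-2.277, 2.164, 0.0]
ft_force: [0.4, 0.2, 2.3]
width: 26.1
```

>>> move_arm(
  motion=[
    [0,0,0,0,0,0,0],
    [0,0,0,0,0,0,0],
    [0,0,0,0,0,0,0],
  ],
)

```text
t: 39.12
ee_pos: [557.6, 105.7, 28.1]
orientation: [-2.277, 2.164, 0.0]
ft_force: [1.9, 0.8, 2.2]
width: 26.3
```

>>> move_arm(
  motion=[
    [0,0,0,0,0,0,60],
    [0,0,0,0,0,0,60],
    [0,0,0,0,0,0,60],
    [0,0,0,0,0,0,60],
    [0,0,0,0,0,0,60],
  ],
)

```text
t: 39.53
ee_pos: [557.0, 105.6, 28.0]
orientation: [2.276, -2.164, -0.001]
ft_force: [0.4, 0.3, -0.7]
width: 55.2
```

>>> move_arm(
  motion=[
    [0,0,30,0,0,0,60],
    [0,0,65,0,0,0,60],
    [0,0,100,0,0,0,60],
    [-20,20,130,0,0,0,60],
    [-40,45,150,0,0,0,60],
  ],
)

```text
t: 39.95
ee_pos: [518.7, 150.3, 181.2]
orientation: [-2.272, 2.166, -0.003]
ft_force: [0.4, 0.2, -1.5]
width: 60.0
```

>>> move_arm(
  motion=[
    [-20,36,0,0,0,0,60],
    [-40,72,0,0,0,0,60],
    [-60,108,0,0,0,0,60],
    [-80,144,0,0,0,0,60],
    [-90,165,0,0,0,0,60],
  ],
)

```text
t: 40.37
ee_pos: [425.0, 318.3, 178.4]
orientation: [2.279, -2.162, -0.002]
ft_force: [1.1, -1.0, -0.5]
width: 60.2
```

```bash
python3 - <<'E'
from seg import *
print(get_obs()["ft_force"],get_obs()["t"])
im=get_image("top");im=get_image("top");s=get_image("scene")
print("blue71",seg(im,"blue",71),"orange",seg(im,"orange"),"yel",seg(im,"yellow")[:1],"red",seg(im,"red0",54)[:2])
for l in("button_grip",): print([px2w(i,*d["location"],85)[:2].round(1) for i in (im,s) for d in mark_of(i,l)[:1]])
for l in("screwdriver","tape_roll","test_block"): print(l,[px2w(im,*d["location"],0)[:2].round(1) for d in mark_of(im,l)[:1]])
for z in(96,90,86): print(z,np.round(w2px(s,(547,105.5,z)),1))
A=cv2.resize(im["color"][200:320,170:370],(800,480))[:, :480];B=cv2.resize(s["color"][190:290,230:310],(320,480)[:2])
cv2.imwrite("pics/f.png",np.hstack([cv2.resize(im["color"][210:310,230:370],(480,343)),cv2.resize(s["color"][200:300,215:308],(319,343))])[:,:,::-1])
E
```

```text
[ 1.10350058 -1.03893273 -0.49705009] 40.3667
blue71 [(568.2, -83.2, 200, 41, 2.2)] orange [(557.3, 103.5, 24, 24, -80.6)] yel [(516.8, 102.7, 23, 23, -89.0)] red [(767.0, 134.7, 87, 20, -89.0), (815.8, -485.0, 21, 12, -0.9)]
[array([555.9, 106.7]), array([569.4, 113.2])]
screwdriver [array([782.6,  90.6])]
tape_roll [array([788.5, -91.8])]
test_block [array([397.4, 202.9])]
96 [256.3 237.3]
90 [256.5 239.3]
86 [256.6 240.6]
```

View pics/f.png

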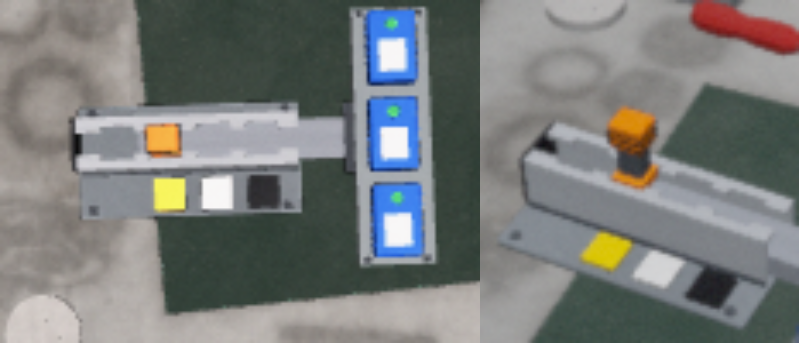

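The button stands up, shoulder showing, beside the yellow tag, with all three plugs flush in the head and the robot clear. I'm handing in.

```bash
python3 -c "
from workcell import *
print(close_job())"
```

```text
the job is handed in; nothing more can be done
None
```

The job is handed in. The bar is locked beside the yellow tag with all three blue plugs fully in the head, and the one red blank is in the grey tray. I loaded it with the bar locked beside the white tag, then slid it 40 mm back.

**Last checks:**
- **Button:** it is up, with its shoulder showing above the tube, at y ≈ 105.6. That is about where yellow-tag geometry puts it (y ≈ 106).
- **Plugs:** each met the socket floor at the expected depth, and the row of three measures 200 × 41 mm at seated height (about 204 expected).
- **Blank:** last seen in the tray before the final slide, about 5 mm from its centre. The parked arm hid the tray in the last picture.
- **Bystanders:** the screwdriver, tape roll and test block were all within about 10 mm of their first readings, which is the scatter of the detector.

**What disagreed:**
- **Fingertip height:** the real fingertips were about 39 mm above the reported TCP, so the first grip on the button closed on air. I measured the offset by touching the cap and used it from then on.
- **Wrist limit:** the last joint reached its limit on the way to the third plug, so I took that plug with the gripper turned half round.
- **Button position:** the scene-camera network put the button about 10 mm away from where the top camera and the arm had it, so I did not use that reading.

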